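# Index the dish camera one hole over to the red dish

## Robot

A 7-joint arm with a two-finger parallel gripper is mounted at the origin on the work surface. World frame = base frame: x ahead of the robot, y to its left, z up, the work surface at z = 0. Lengths are in m, angles in rad, forces in N, time in s.
With the tool pointing down it reaches from about 0.425 to 0.825 m from the base axis. Payload 3.6 kg.
Tool frame: the origin (TCP) lies midway between the tips of the shut fingers; the grasp point (between the pads) lies 19 mm behind it (manip.tcp_to_grasp is the distance from the TCP to the grasp point, in m); y points along the fingers, x is the direction in which the jaws open and shut, and the axes are right-handed (so a half turn about y gives the same grasp; the last joint's range is limited). The gripper opens to 85 mm and grips with 20 to 120 N. Pads are 22 mm wide; open, the fingers measure 114 mm over their backs; the gripper's body (76 mm by 85 mm) begins 54 mm behind the grasp point. The pads swing forward as they close: fully open they stand 13 mm farther back than shut.
Start: joints at [-0.026, 0.615, -0.013, 1.423, 0.008, 1.103, -0.04], TCP at [0.65, 0, 0.231] pointing down, gripper open.
Joint ranges: [-3.12, 3.12], [-0.3, 2.06], [-1.34, 1.32], [0.26, 2.42], [-1.36, 4.5], [0.01, 1.98], [-2.84, 2.84]. Speed limits (rad/s): [2.79, 2.79, 3.14, 3.14, 3.14, 3.14, 3.14].

## Interface

Orientations are given as a rotation vector (axis times angle).
In Python, from cell import status, cams, job_done, outline_of, manip gives the robot as it stands. The module is installed in compiled form; this text tells all that it offers.
- The arm moves only by the shell command python3 -m crank 'ROWS'. ROWS is JSON, a list of rows, each an object with "linear": the shift along the tool's x, y, z in m, a list of three; "yaw": the turn about the tool's y in degrees; "gripper": the opening, from 0 (shut) to 1 (fully open). A call has exactly 5 rows; each row is the pose to reach, as a shift and turn from the pose measured when the call began, along the tool's axes at that moment; what a row does not reach only later rows make up. A row lasts 1/10 s, in which the tool goes at most 50 mm and 8.59 degrees, less where a joint would pass 70% of its speed; a pose out of reach is approached as far as the arm can. A call with a gripper value outside its range is refused whole. The fingers move at their own pace and stop on an object; the grip force is fixed at half the most. Time passes only in rows, so rows that repeat a pose let the fingers close, or fill a call up. It gives the time, the measured TCP pose, the force and the opening at its end, in the units of the state.
- status.read_state(): the state, without advancing time (a new reading comes with each control period).
- cams.capture(name): name is "scene" or "side" or "wrist"; returns a dict with "pixels" (400x640x3 uint8, red, green, blue), "vfov" (degrees; the focal length in pixels is half the picture's height over the tangent of half this angle, whatever the lens; pixels are square), "cx", "cy" (the principal point, pixels), "camera_from_world" (4x4, takes a point from world to camera coordinates). Camera axes: x right, y down, z forward; pixel columns grow to the right and rows downward; lengths in m; the calibration is good to about 2 mm. A picture is of the moment at which its call begins. There is no depth.
- job_done(): hands the job in, once; it reports no verdict.
Trained networks look in the newest picture that a camera, given by its name, has taken for a name from the list of things; names that differ only in an ending like _2 or _b are one class to them, and where a whole thing is asked for, a point or a joint stands for the part that bears it (a point fixed in the world has none). Each returns a list of dicts, best first, with "confidence" (0 to 1); they miss things now and then, are a little off and sometimes report something else, mostly with a low value. They report only what shows in the picture. A call takes as long as a camera call. They do not tell look-alikes from the thing itself.
- outline_of(camera, name): "pixels" (400x640 bool, what is visible of it) and "box" ([left, top, width, height] in pixels, round what is visible of it).
The state is a dict: "time": time; "qpos": joint angles; "dq": joint speeds; "effort": joint torques, N m; "tcp_pos": TCP position; "tcp_rot": TCP orientation; "contact_force": force on the tool from outside, world axes, zero at the start; "ft_torque": the same for the moment, N m; "grip_width": finger opening in m.
Only numpy, scipy, OpenCV 4.12 (cv2) and the standard library are available. Lean on these libraries where they do the work, as an engineer would, in place of code of your own. Each camera call takes 0.05 s, during which the arm holds its last target.

## Task

The camera of the dish stand is done with the middle dish. Hook a fingertip through the orange ring, lift the spring index pin clear of its hole, swing the camera arm one hole over to the red dish, and let the pin drop fully home in the hole there; then leave the ring alone. Do not pinch the ring or wrench at it, do not overshoot to the far holes, and leave the dishes, the tip box and the bottle where they stand.

Things in the scene. Friction and masses are not known exactly. Their poses are not given: they have to be found in the camera images.
- stand: dish imaging stand bolted to the bench; its place and yaw vary; its operator's side, where the ring is, faces the robot's right (-y, to 10 degrees). White base plate 340 x 450 x 12 mm, steel pivot post at its far side. Origin: on the pivot axis at bench height; x points away from the operator, z up. Five dish nests lie on the base plate 160 mm from the pivot axis, at -45, -22.5, 0, 22.5 and 45 degrees (0 = the -x direction)
- swing_arm (a joint): angle (rad) of the arm about the upright pivot axis: 0 over the middle hole, growing counter-clockwise from above (front end towards the stand's -y). Aluminium bar 36 mm wide, top 89 mm above the bench, reaching 280 mm from the pivot axis. Pin out: it swings with light friction (0.5 N at the ring) and stays where left. Pin in a hole: locked, about 1 mm of play
- index_pin (a joint): lift of the pin (m), straight up: 0 = fully home in a hole. The 8 mm round nose stands 8 mm deep, so above 0.008 it is out of the hole; let go between holes it rests on the rail at 0.008. Stroke ends at 0.020. The spring pushes down with 5 N at 0, 10 N at 0.020. Let go within 2 mm of a hole's centre it snaps in by itself. The pin does not turn in the arm
- pull_ring: stiff orange ring on top of the pin, 44 mm inside, 54 mm outside, 5 mm wire. Origin: its centre, 142 mm above the bench (pin home), 233 mm from the pivot axis. It leans 45 degrees: low edge at the pin, high edge towards the pivot. Its z axis is the ring's axis, 45 degrees up, away from the pivot; x lies in the ring's plane, 45 degrees up to the high edge; y is level
- middle_hole (a point): mouth of the middle hole of the index rail, a dark steel arc 30 mm wide on pillars, its top 75 mm above the bench. Five holes, each 9.6 mm, 250 mm from the pivot axis, 22.5 degrees (0.3927 rad) apart, one in line with each nest; this one is at 0 degrees (x = -250 mm in the stand's frame). The pin stands here at the start
- ring_top (a point): middle of the wire at the ring's high edge, 160 mm above the bench with the pin home. A finger pointing 45 degrees down and towards the pivot goes square through the ring, with 40 mm free along it beyond the ring's plane. Well through, and brought up under this wire, it lifts ring and pin when raised straight up; too shallow, it slips out (the wire bears on a slope)
- camera_top (a point): centre of the top of the black camera, a 50 mm cube with a blue cover standing on the arm, 160 mm from the pivot axis; its top is 145 mm above the bench
- lens (a point): centre of the camera's lens glass, under the arm, 160 mm from the pivot axis, 39 mm above the bench: the point that must stand over the dish
- pivot (a point): centre of the top of the pivot bolt, on the pivot axis, 108 mm above the bench
- red_dish_mid (a point): centre (half-way up) of the lidded dish of red agar, 55 mm across and 15 mm high: the dish to go to. It stands in the nest next to the middle one, on either side, in line with the 22.5 or the -22.5 degree hole
- green_dish_mid (a point): centre of the like dish of green agar, in the nest on the other side of the middle one
- amber_dish_mid (a point): centre of the like dish of amber agar, in the middle nest, under the camera at the start
- tip_box_mid (a point): centre of the blue pipette-tip box with a red top, 85 x 120 x 56 mm, standing behind the stand's pivot, to one side
- bottle_mid (a point): centre of the glass bottle with a blue cap, 68 mm across and 150 mm high, standing behind the stand's pivot, to the other side
Mind the look-alikes: they are no part of the job. What is shaped like the part that bears red_dish_mid but black is not meant.

How it is judged:
By the outcome, as a careful person would: the job done as asked, in the order asked, and still so for the second after the job is handed in, with the robot touching nothing.
It also fails if it takes over 42 s, if anything falls off the work surface, if the arm or the gripper's body presses on something with over 40 N, if the wrist force passes 120 N, or if a joint passes its speed limit or range.

## Working session

There is one attempt and no reset: what is moved stays moved. The work goes in short steps, Python scripts to look and compute and a shell command to move; the robot and the scene stay as the last step left them, time stands still between calls to the robot, and variables do not carry over. Pictures are saved under pics/ and viewed, and the job is handed in when it is done.

```bash
mkdir -p pics; ls; python3 - <<'E'
from cell import status,cams,outline_of,manip
import cv2,numpy as np
s=status.read_state();print(s)
for n in ["scene","side","wrist"]:
    c=cams.capture(n);cv2.imwrite(f"pics/a_{n}.png",c["pixels"][:,:,::-1])
    print(n,c["vfov"],c["cx"],c["cy"],np.round(c["camera_from_world"],4).tolist())
    for k in ["pull_ring","camera_top","red_dish_mid","green_dish_mid","amber_dish_mid","pivot","tip_box_mid","bottle_mid"]:
        print(k,[(round(o["confidence"],2),o["box"]) for o in outline_of(n,k)][:4])
print(status.read_state()["time"])
E
```

```text
pics
{'time': 0.0, 'qpos': array([-0.02648199,  0.61592567, -0.01258635,  1.42490017,  0.00808882,
        1.1033948 , -0.0403964 ]), 'dq': array([-7.09468698e-04, -4.30392489e-04, -7.04860839e-05, -3.33516120e-04,
        5.70346984e-04,  3.67199911e-05, -3.52183083e-04]), 'effort': array([ 1.38264377e-04, -4.69217670e+01,  2.59523503e-01, -1.71036780e+01,
        1.00907375e-02,  9.80606623e-03,  4.10031795e-07]), 'tcp_pos': array([ 6.49236624e-01, -1.57417804e-05,  2.30133613e-01]), 'tcp_rot': array([-1.57084015,  0.00200668,  0.00204209]), 'contact_force': array([-0.46908361, -0.38222755,  0.12687187]), 'ft_torque': array([0.01030086, 0.02082525, 0.02477803]), 'grip_width': 0.08523730579745288}
scene 54.04936320049992 326.39295416011896 204.30245649485911 [[-0.5167, 0.8561, 0.0141, 0.3004], [0.5043, 0.3176, -0.803, -0.2006], [-0.6919, -0.4078, -0.5958, 1.421], [0.0, 0.0, 0.0, 1.0]]
pull_ring [(0.74, [208.0, 161.3, 176.6, 140.0]), (0.59, [259.5, 169.0, 8.8, 9.8])]
camera_top [(0.7, [248.6, 165.9, 115.1, 54.0])]
red_dish_mid [(0.69, [236.6, 170.7, 20.1, 13.1]), (0.68, [275.0, 219.7
[... 864 characters left out ...]
3, 223.9, 22.7, 32.5])]
tip_box_mid [(0.65, [198.5, 184.8, 59.8, 53.8])]
bottle_mid [(0.74, [365.1, 225.7, 23.3, 30.6]), (0.6, [296.0, 122.2, 26.1, 55.9])]
wrist 64.70904087141231 320.2825621739555 202.19964130674398 [[1.0, 0.001, 0.0013, -0.6499], [0.0005, -0.9445, 0.3286, -0.0413], [0.0016, -0.3286, -0.9445, 0.3806], [0.0, 0.0, 0.0, 1.0]]
pull_ring []
camera_top [(0.91, [162.4, 121.5, 115.5, 260.1])]
red_dish_mid [(0.97, [272.5, 227.7, 47.7, 46.6])]
green_dish_mid []
amber_dish_mid [(0.77, [243.9, 237.2, 26.3, 33.0])]
pivot [(0.84, [12.9, 50.2, 411.5, 336.0])]
tip_box_mid [(0.67, [0.0, 1.9, 143.5, 91.9])]
bottle_mid [(0.94, [289.2, 0.0, 54.9, 19.9]), (0.2, [17.1, 51.4, 409.5, 330.7])]
1.35
```

View pics/a_scene.png

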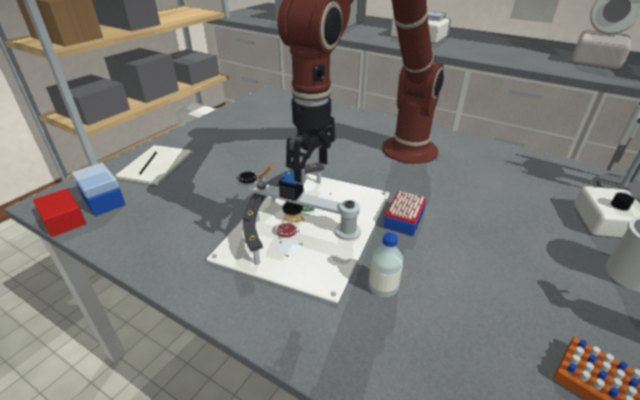

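View pics/a_side.png

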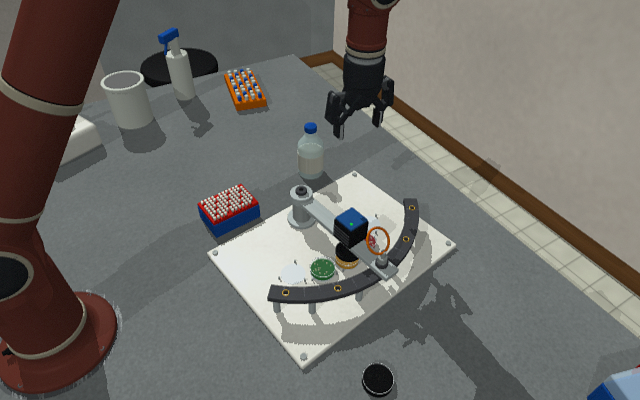

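View pics/a_wrist.png

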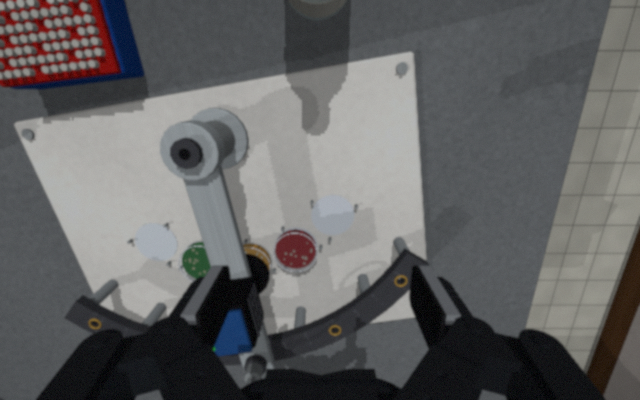

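The side view shows everything: ring at about (377,240), pivot (301,189), holes (411,208), (406,239), (337,288), (286,292), and a black look-alike dish at (377,379) off the stand. In the wrist view the red dish in the stand is at (295,250), on the world +x side, with the green one opposite at (195,260).

Next I fit the stand pose from the pivot and holes, and check the result in enlarged crops.

```bash
cat > h.py <<'E'
import numpy as np,cv2,pickle
from scipy.spatial.transform import Rotation as R
from scipy.optimize import least_squares
def proj(c,P):
    P=np.atleast_2d(P);T=np.array(c["camera_from_world"]);q=P@T[:3,:3].T+T[:3,3]
    f=200/np.tan(np.radians(c["vfov"])/2)
    return np.c_[c["cx"]+f*q[:,0]/q[:,2],c["cy"]+f*q[:,1]/q[:,2]]
def ray(c,uv,z):
    T=np.array(c["camera_from_world"]);f=200/np.tan(np.radians(c["vfov"])/2)
    d=T[:3,:3].T@np.array([(uv[0]-c["cx"])/f,(uv[1]-c["cy"])/f,1]);o=-T[:3,:3].T@T[:3,3]
    return o+d*(z-o[2])/d[2]
def S(p,r,a,z): # stand polar -> world; a deg arm angle
    x,y,w=p; an=w+np.pi+np.radians(a)
    return np.array([x+r*np.cos(an),y+r*np.sin(an),z])
E
python3 - <<'E'
from h import *
from cell import cams,status
C={n:cams.capture(n) for n in ["side","wrist"]}
obs=[("side",(411,208),250,45,.075),("side",(406,239),250,22.5,.075),("side",(337,288),250,-22.5,.075),("side",(286,292),250,-45,.075),("side",(301,189),0,0,.108),
("wrist",(187,153),0,0,.108),("wrist",(95,323),250,-45,.075),("wrist",(335,330),250,22.5,.075),("wrist",(401,281),250,45,.075)]
for o in obs: print(o, np.round(ray(C[o[0]],o[1],o[4]),4))
def f(p): return np.concatenate([proj(C[n],S(p,r/1e3,a,z))[0]-uv for n,uv,r,a,z in obs])
s=least_squares(f,[.6,.0,1.57]);p=s.x;print(p,np.degrees(p[2]));print(np.round(s.fun.reshape(-1,2),1))
np.save("p.npy",p)
print(status.read_state()["time"])
for n in C:
    im=cv2.resize(C[n]["pixels"][:,:,::-1],None,fx=3,fy=3,interpolation=cv2.INTER_CUBIC)
    th=np.linspace(0,2*np.pi,24)
    c=S(p,.233,0,.142);u=S(p,.233-.0173,0,.142+.0173)-c
    v=np.array([-np.sin(p[2]),np.cos(p[2]),0])*.0245
    pts=[(c+u*np.cos(t)+v*np.sin(t),(255,0,255)) for t in th]
    pts+=[(S(p,.25,a,.075),(255,255,0)) for a in (-45,-22.5,0,22.5,45)]+[(S(p,.16,22.5,.02),(0,255,0)),(S(p,.16,0,.145),(0,255,0)),(S(p,0,0,.108),(0,255,0))]
    for P,col in pts:
        q=proj(C[n],P)[0]*3
        cv2.circle(im,(int(q[0]+1),int(q[1]+1)),2,col,-1)
    im=im[450:930,750:1350] if n=="side" else im[400:1000,200:1000]
    cv2.imwrite(f"pics/b_{n}.png",im)
E
```

```text
('side', (411, 208), 250, 45, 0.075) [ 0.7362 -0.11    0.075 ]
('side', (406, 239), 250, 22.5, 0.075) [ 0.6675 -0.1765  0.075 ]
('side', (337, 288), 250, -22.5, 0.075) [ 0.4772 -0.2064  0.075 ]
('side', (286, 292), 250, -45, 0.075) [ 0.3906 -0.1659  0.075 ]
('side', (301, 189), 0, 0, 0.108) [0.5355 0.0367 0.108 ]
('wrist', (187, 153), 0, 0, 0.108) [0.537  0.0381 0.108 ]
('wrist', (95, 323), 250, -45, 0.075) [ 0.3898 -0.1652  0.075 ]
('wrist', (335, 330), 250, 22.5, 0.075) [ 0.6671 -0.1752  0.075 ]
('wrist', (401, 281), 250, 45, 0.075) [ 0.7385 -0.1089  0.075 ]
[0.53647801 0.03758043 1.72893043] 99.06041680729192
[[ 0.7 -0.7]
 [-0.4 -0.3]
 [ 0.3 -0.6]
 [-0.7 -0.2]
 [ 0.2 -0.4]
 [-0.6  0.6]
 [-0.1 -0.3]
 [ 0.2  0.2]
 [ 0.3  0.2]]
1.45
```

View pics/b_side.png

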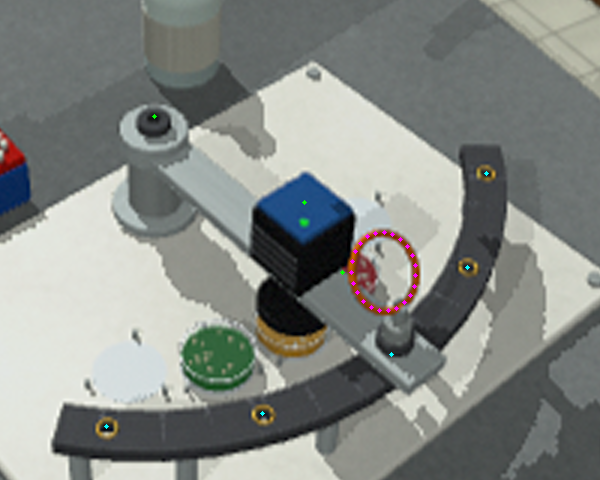

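View pics/b_wrist.png

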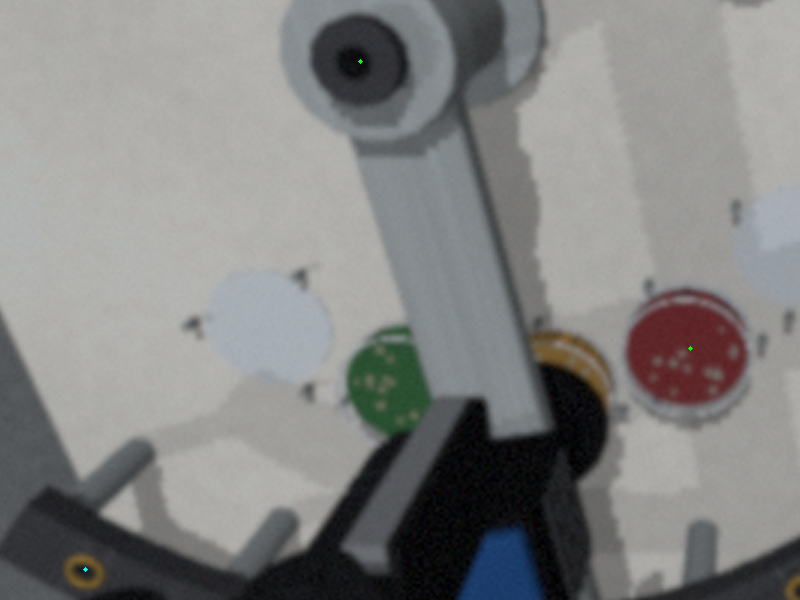

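The fit residuals are below 1 px. Pivot is at (0.536, 0.038) and stand yaw is 99°.

Red candidates:
- **Dish in the +22.5° nest**, wrist (295,250), side (371,242). It is lidded and red and stands next to the middle nest, so it is the target. The crop confirms it.
- **Black dish**, side (377,379), off the stand. Look-alike.

The swing is +0.3927 rad, towards world +x. Rows offer no tilt, so I first learn the arm geometry and where the surrounding obstacles are.

```bash
python3 - <<'E'
from h import *
from cell import cams,status
p=np.load("p.npy");print("ring",S(p,.233,0,.142),"top",S(p,.233-.0173,0,.1595),"u",np.cos(p[2]),np.sin(p[2]))
c=cams.capture("side")
for k,uv in dict(mug=(125,125),spray=(183,98),rack=(250,105),bottle=(312,178),tipbox=(230,232)).items(): print(k,ray(c,uv,0).round(3))
s=cams.capture("scene")
for k,uv in dict(mug=(635,285),rack=(600,375),disp=(610,235)).items(): print(k,ray(s,uv,0).round(3))
E
```

```text
ring [ 0.57316989 -0.19251239  0.142     ] top [ 0.57044556 -0.17542824  0.1595    ] u -0.15747586778465558 0.9875228357184809
mug [0.267 0.663 0.   ]
spray [0.47  0.732 0.   ]
rack [0.646 0.583 0.   ]
bottle [0.638 0.165 0.   ]
tipbox [0.376 0.093 0.   ]
mug [ 0.336  0.687 -0.   ]
rack [0.633 0.625 0.   ]
disp [0.161 0.634 0.   ]
```

```bash
python3 -m crank '[{"linear":[0,-0.05,0],"yaw":0,"gripper":0},{"linear":[0,-0.1,0],"yaw":0,"gripper":0},{"linear":[-0.02,-0.13,0.05],"yaw":0,"gripper":0},{"linear":[-0.04,-0.15,0.1],"yaw":0,"gripper":0},{"linear":[-0.05,-0.16,0.14],"yaw":0,"gripper":0}]'; python3 -c "
from cell import status
s=status.read_state();print(s['qpos'].round(4),s['tcp_pos'],s['tcp_rot'])"
```

```text
time: 2.05
tcp_pos: [0.6026, 0.1303, 0.3905]
tcp_rot: [-1.57, -0.001, -0.004]
contact_force: [1.2, 0.1, -0.8]
grip_width: 0.0126
[-0.2333  0.4649 -0.0265  1.2433  0.0122  1.4305 -0.2608] [0.60264513 0.13032912 0.39045438] [-1.57019948e+00 -6.72627186e-04 -4.00372743e-03]
```

```bash
python3 -m crank '[{"linear":[-0.025,-0.005,0.043],"yaw":0,"gripper":0},{"linear":[-0.05,-0.01,0.086],"yaw":0,"gripper":0},{"linear":[-0.075,-0.015,0.129],"yaw":0,"gripper":0},{"linear":[-0.1,-0.02,0.172],"yaw":0,"gripper":0},{"linear":[-0.13,-0.03,0.21],"yaw":0,"gripper":0}]'; python3 -m crank '[{"linear":[-0.04,0,0.03],"yaw":0,"gripper":0},{"linear":[-0.08,0,0.06],"yaw":0,"gripper":0},{"linear":[-0.12,0,0.09],"yaw":0,"gripper":0},{"linear":[-0.16,0,0.12],"yaw":0,"gripper":0},{"linear":[-0.20,0,0.15],"yaw":0,"gripper":0}]';python3 -m crank '[{"linear":[-0.045,0,0.02],"yaw":0,"gripper":0},{"linear":[-0.09,0,0.04],"yaw":0,"gripper":0},{"linear":[-0.135,0,0.06],"yaw":0,"gripper":0},{"linear":[-0.18,0,0.08],"yaw":0,"gripper":0},{"linear":[-0.22,0,0.10],"yaw":0,"gripper":0}]'; python3 -m crank '[{"linear":[-0.045,0,0.02],"yaw":0,"gripper":0},{"linear":[-0.09,0,0.04],"yaw":0,"gripper":0},{"linear":[-0.115,0,0.09],"yaw":0,"gripper":0},{"linear":[-0.13,0,0.14],"yaw":0,"gripper":0},{"linear":[-0.14,0,0.19],"yaw":0,"gripper":0}]';python3 -c "
from cell import status
s=status.read_state();print(s['qpos'].round(4),s['tcp_pos'],s['tcp_rot'])"
```

```text
time: 2.55
tcp_pos: [0.4718, 0.342, 0.4196]
tcp_rot: [-1.571, -0.0, -0.003]
contact_force: [0.3, 1.0, 1.0]
grip_width: 0.0
time: 3.05
tcp_pos: [0.2721, 0.4919, 0.4195]
tcp_rot: [-1.57, -0.0, -0.004]
contact_force: [0.4, 1.1, 0.3]
grip_width: 0.0002
time: 3.55
tcp_pos: [0.0496, 0.5929, 0.4194]
tcp_rot: [-1.57, -0.001, -0.002]
contact_force: [0.7, 1.1, 0.2]
grip_width: -0.0002
time: 4.05
tcp_pos: [-0.0861, 0.7574, 0.42]
tcp_rot: [-1.57, -0.003, 0.001]
contact_force: [0.8, 2.3, 0.9]
grip_width: -0.0001
[-1.663   0.823  -0.218   0.491   0.1661  1.8357 -1.7659] [-0.08612851  0.75744034  0.41995258] [-1.57023151e+00 -2.83074689e-03  1.43990927e-03]
```

```bash
python3 -m crank '[{"linear":[-0.01,0,0.05],"yaw":0,"gripper":0},{"linear":[-0.02,0,0.1],"yaw":0,"gripper":0},{"linear":[-0.03,0,0.15],"yaw":0,"gripper":0},{"linear":[-0.04,0,0.2],"yaw":0,"gripper":0},{"linear":[-0.05,0,0.25],"yaw":0,"gripper":0}]';python3 -c "
from cell import status
s=status.read_state();print(s['qpos'].round(4),s['tcp_pos'],s['tcp_rot'])"
```

```text
time: 4.55
tcp_pos: [-0.1087, 0.809, 0.38]
tcp_rot: [-1.538, 0.002, 0.004]
contact_force: [1.3, 1.1, 0.4]
grip_width: -0.0002
[-1.6076  1.041  -1.3054  0.2622  1.1805  1.9826 -1.8839] [-0.10871736  0.80895336  0.37998642] [-1.53827945  0.00190281  0.00392322]
```

```bash
for i in 1 2; do python3 -m crank '[{"linear":[0,-0.05,-0.01],"yaw":0,"gripper":0},{"linear":[0,-0.1,-0.02],"yaw":0,"gripper":0},{"linear":[0,-0.15,-0.03],"yaw":0,"gripper":0},{"linear":[0,-0.2,-0.04],"yaw":0,"gripper":0},{"linear":[0,-0.25,-0.05],"yaw":0,"gripper":0}]';python3 -c "
from cell import status
s=status.read_state();print(s['qpos'].round(4),s['tcp_pos'],s['tcp_rot'])"; done
```

```text
time: 5.05
tcp_pos: [-0.1069, 0.7591, 0.463]
tcp_rot: [-1.539, -0.007, 0.004]
contact_force: [-0.4, 0.2, -1.5]
grip_width: 0.0001
[-1.7177  0.8684 -0.1886  0.2649  0.1677  1.9818 -1.7616] [-0.10688952  0.75910389  0.46298612] [-1.53943794 -0.0067866   0.00384781]
time: 5.55
tcp_pos: [-0.1242, 0.6589, 0.6852]
tcp_rot: [-1.219, -0.09, 0.04]
contact_force: [0.0, 0.6, -0.1]
grip_width: 0.0001
[-1.8086  0.5648 -0.179   0.2623  0.2598  1.9824 -1.7119] [-0.12423381  0.65888124  0.68519187] [-1.2191493  -0.08963852  0.04019348]
```

```bash
python3 -m crank '[{"linear":[0,-0.05,-0.01],"yaw":0,"gripper":0},{"linear":[0,-0.1,-0.02],"yaw":0,"gripper":0},{"linear":[0,-0.15,-0.03],"yaw":0,"gripper":0},{"linear":[0,-0.2,-0.04],"yaw":0,"gripper":0},{"linear":[0,-0.25,-0.05],"yaw":0,"gripper":0}]';cat > st.py <<'E'
from cell import status
from h import *
s=status.read_state();Rm=R.from_rotvec(s['tcp_rot']).as_matrix()
print(s['time'],s['qpos'].round(3),s['tcp_pos'].round(4),'F',s['contact_force'].round(1))
y=Rm[:,1];print("x",Rm[:,0].round(3),"y",y.round(3),"z",Rm[:,2].round(3),"tilt",np.degrees(np.arccos(-y[2])).round(1),"az",np.degrees(np.arctan2(y[1],y[0])).round(1))
E
python3 st.py
```

```text
time: 6.05
tcp_pos: [-0.1493, 0.4995, 0.8638]
tcp_rot: [-0.899, -0.142, 0.076]
contact_force: [1.1, 0.5, 0.6]
grip_width: -0.0001
6.05 [-2.027  0.279 -0.183  0.262  0.452  1.983 -1.714] [-0.1493  0.4995  0.8638] F [1.1 0.5 0.6]
x [0.988 0.125 0.091] y [-0.006  0.62  -0.784] z [-0.155  0.774  0.614] tilt 38.3 az 90.6
```

```bash
python3 -m crank '[{"linear":[-0.03,-0.04,-0.01],"yaw":0,"gripper":0},{"linear":[-0.06,-0.08,-0.02],"yaw":0,"gripper":0},{"linear":[-0.09,-0.12,-0.03],"yaw":0,"gripper":0},{"linear":[-0.12,-0.15,-0.04],"yaw":0,"gripper":0},{"linear":[-0.12,-0.15,-0.04],"yaw":0,"gripper":0}]';python3 st.py
```

```text
time: 6.55
tcp_pos: [-0.2088, 0.4435, 0.8843]
tcp_rot: [-0.853, -0.137, 0.087]
contact_force: [-0.7, 0.1, -1.1]
grip_width: 0.0001
6.55 [-2.571  0.282  0.929  0.263 -0.144  1.982 -1.689] [-0.2088  0.4435  0.8843] F [-0.7  0.1 -1.1]
x [0.988 0.131 0.086] y [-0.021  0.655 -0.755] z [-0.155  0.744  0.65 ] tilt 41.0 az 91.9
```

```bash
cat > to.py <<'E'
import sys
exec(open('st.py').read())
for a in sys.argv[1:]:
    d=np.array(eval(a))-s['tcp_pos'];t=Rm.T@d
    print(a,"tool",t.round(4),"dist",np.linalg.norm(d).round(3), "per row@.048",(t/np.linalg.norm(d)*.048).round(3))
E
python3 to.py '[.0,.52,.8]' '[.22,.52,.72]'
```

```text
6.55 [-2.571  0.282  0.929  0.263 -0.144  1.982 -1.689] [-0.2088  0.4435  0.8843] F [-0.7  0.1 -1.1]
x [0.988 0.131 0.086] y [-0.021  0.655 -0.755] z [-0.155  0.744  0.65 ] tilt 41.0 az 91.9
[.0,.52,.8] tool [ 0.209   0.1093 -0.0303] dist 0.238 per row@.048 [ 0.042  0.022 -0.006]
[.22,.52,.72] tool [ 0.4194  0.165  -0.1164] dist 0.465 per row@.048 [ 0.043  0.017 -0.012]
```

```bash
python3 -m crank '[{"linear":[0.042,0.022,-0.006],"yaw":0,"gripper":0},{"linear":[0.084,0.044,-0.012],"yaw":0,"gripper":0},{"linear":[0.126,0.066,-0.018],"yaw":0,"gripper":0},{"linear":[0.168,0.088,-0.024],"yaw":0,"gripper":0},{"linear":[0.21,0.11,-0.03],"yaw":0,"gripper":0}]';python3 to.py '[.22,.5,.68]' '[.45,.35,.6]'
```

```text
time: 7.05
tcp_pos: [0.0028, 0.5203, 0.7993]
tcp_rot: [-0.852, -0.136, 0.091]
contact_force: [-0.3, 1.0, 0.0]
grip_width: -0.0004
7.05 [-2.591  0.048  1.112  0.901 -0.118  1.505 -1.367] [0.0028 0.5203 0.7993] F [-0.3  1.   0. ]
x [0.988 0.134 0.083] y [-0.025  0.656 -0.755] z [-0.156  0.743  0.651] tilt 41.0 az 92.2
[.22,.5,.68] tool [ 0.2018  0.0713 -0.1265] dist 0.249 per row@.048 [ 0.039  0.014 -0.024]
[.45,.35,.6] tool [ 0.4022  0.0274 -0.3258] dist 0.518 per row@.048 [ 0.037  0.003 -0.03 ]
```

```bash
python3 -m crank '[{"linear":[0.04,0.014,-0.025],"yaw":0,"gripper":0},{"linear":[0.08,0.028,-0.05],"yaw":0,"gripper":0},{"linear":[0.12,0.042,-0.075],"yaw":0,"gripper":0},{"linear":[0.16,0.056,-0.1],"yaw":0,"gripper":0},{"linear":[0.2,0.07,-0.125],"yaw":0,"gripper":0}]';python3 to.py '[.42,.37,.6]' '[.55,.1,.5]'
```

```text
time: 7.55
tcp_pos: [0.2148, 0.5007, 0.6824]
tcp_rot: [-0.852, -0.141, 0.092]
contact_force: [-1.2, -2.6, 2.5]
grip_width: 0.0004
7.55 [-2.791 -0.282  1.312  1.269  0.136  1.233 -1.215] [0.2148 0.5007 0.6824] F [-1.2 -2.6  2.5]
x [0.987 0.137 0.087] y [-0.024  0.656 -0.755] z [-0.161  0.743  0.65 ] tilt 41.0 az 92.1
[.42,.37,.6] tool [ 0.1774 -0.0285 -0.1836] dist 0.257 per row@.048 [ 0.033 -0.005 -0.034]
[.55,.1,.5] tool [ 0.2599 -0.1331 -0.47  ] dist 0.553 per row@.048 [ 0.023 -0.012 -0.041]
```

```bash
python3 -m crank '[{"linear":[0.035,-0.006,-0.034],"yaw":0,"gripper":0},{"linear":[0.07,-0.012,-0.068],"yaw":0,"gripper":0},{"linear":[0.105,-0.018,-0.102],"yaw":0,"gripper":0},{"linear":[0.14,-0.024,-0.136],"yaw":0,"gripper":0},{"linear":[0.175,-0.03,-0.17],"yaw":0,"gripper":0}]';python3 to.py '[.42,.37,.6]' '[.55,.1,.5]'
```

```text
time: 8.05
tcp_pos: [0.3512, 0.365, 0.6144]
tcp_rot: [-0.844, -0.152, 0.063]
contact_force: [-0.1, -0.6, 0.5]
grip_width: -0.0001
8.05 [-2.259 -0.303  1.319  1.464 -0.162  1.179 -0.687] [0.3512 0.365  0.6144] F [-0.1 -0.6  0.5]
x [0.987 0.116 0.109] y [ 0.004  0.663 -0.748] z [-0.159  0.739  0.654] tilt 41.6 az 89.6
[.42,.37,.6] tool [ 0.0669  0.0144 -0.0167] dist 0.07 per row@.048 [ 0.046  0.01  -0.011]
[.55,.1,.5] tool [ 0.1531 -0.0893 -0.3024] dist 0.351 per row@.048 [ 0.021 -0.012 -0.041]
```

```bash
cat > fk.py <<'E'
import numpy as np, itertools
from scipy.spatial.transform import Rotation as R
from scipy.optimize import least_squares
D=[([-0.02648,0.61593,-0.01259,1.4249,0.00809,1.10339,-0.0404],[.649237,0,.230134],[-1.57084,.002,.002]),
([-0.2333,0.4649,-0.0265,1.2433,0.0122,1.4305,-0.2608],[0.60265,0.13033,0.39045],[-1.5702,-.0007,-.004]),
([-1.663,0.823,-0.218,0.491,0.1661,1.8357,-1.7659],[-0.08613,0.75744,0.41995],[-1.57023,-.00283,.00144]),
([-1.6076,1.041,-1.3054,0.2622,1.1805,1.9826,-1.8839],[-0.10872,0.80895,0.37999],[-1.53828,.0019,.0039]),
([-1.7177,0.8684,-0.1886,0.2649,0.1677,1.9818,-1.7616],[-0.10689,0.7591,0.46299],[-1.53944,-.00679,.00385]),
([-1.8086,0.5648,-0.179,0.2623,0.2598,1.9824,-1.7119],[-0.12423,0.65888,0.68519],[-1.21915,-.08964,.04019]),
([-2.027,0.279,-0.183,0.262,0.452,1.983,-1.714],[-0.1493,0.4995,0.8638],[-.899,-.142,.076]),
([-2.571,0.282,0.929,0.263,-0.144,1.982,-1.689],[-0.2088,0.4435,0.8843],[-.853,-.137,.087]),
([-2.591,0.048,1.112,0.901,-0.118,1.505,-1.367],[0.0028,0.5203,0.7993],[-.852,-.136,.091]),
([-2.791,-0.282,1.312,1.269,0.136,1.233,-1.215],[0.2148,0.5007,0.6824],[-.852,-.141,.092]),
([-2.259,-0.303,1.319,1.464,-0.162,1.179,-0.687],[0.3512,0.365,0.6144],[-.844,-.152,.063])]
ax=[2,1,2,1,2,1,2]
def frames(q,L,sg,off):
    # L: translations before joints 2..tool : (x,z) pairs in local frame
    T=np.eye(3);p=np.zeros(3);o=[]
    for i in range(7):
        v=np.zeros(3);v[ax[i]]=1
        T=T@R.from_rotvec(v*(sg[i]*q[i]+off[i])).as_matrix()
        p=p+T@np.array([L[2*i],0,L[2*i+1]]);o.append(p)
    return T,p,o
if __name__=="__main__":
    Rt=np.array([[1,0,0],[0,0,1],[0,-1,0]])
    best=None
    for s in itertools.product([1,-1],repeat=3):
        sg=[-1,1,s[0],1,s[1],1,s[2]]
        def f(x):
            L=x[:14];e=[]
            tool=R.from_rotvec(x[14:17]).as_matrix()
            for q,p,r in D:
                T,P,_=frames(q,L,sg,[0]*7)
                e+=list(P-p)
                e+=list(.3*(R.from_matrix((T@tool).T@R.from_rotvec(r).as_matrix()).as_rotvec()))
            return np.array(e+list(.002*x[:14]))
        for r0 in [[1.57,0,0],[-1.57,0,0],[1.2,1.2,1.2],[-1.2,1.2,-1.2],[2.2,0,2.2],[0,2.2,2.2]]:
            x0=np.r_[0,.3,0,.3,0,.24,0,.2,0,.18,0,.1,0,.2,r0]
            o=least_squares(f,x0)
            if best is None or o.cost<best[0]: best=(o.cost,sg,o.x,f(o.x))
    print(best[0],best[1],best[2].round(4));e=best[3][:66].reshape(-1,6);print(np.abs(e).max(1).round(4))
    np.savez("fk.npz",sg=best[1],x=best[2])
E
python3 fk.py
```

```text
0.0005180603313006204 [-1, 1, -1, 1, -1, 1, -1] [-3.0000e-04  2.6730e-01 -3.1000e-03  2.8560e-01 -1.7600e-02  2.8570e-01
  1.8400e-02  1.8470e-01 -1.4200e-02  1.8470e-01  1.1000e-03  1.7230e-01
 -1.6800e-02  1.7230e-01  1.0000e-04  2.2213e+00  2.2214e+00]
[0.0214 0.0176 0.005  0.0042 0.0041 0.0029 0.0031 0.0028 0.0022 0.0052
 0.0061]
```

```bash
cat > fk2.py <<'E'
from fk import *
sg=[-1,1,-1,1,-1,1,-1]
# general model
def fr(q,x):
    T=np.eye(3);p=np.zeros(3);o=[]
    for i in range(7):
        v=np.zeros(3);v[ax[i]]=1
        T=T@R.from_rotvec(v*(sg[i]*q[i]+x[24+i])).as_matrix()
        p=p+T@x[3*i:3*i+3];o.append(p)
    return T@R.from_rotvec(x[21:24]).as_matrix(),p,o
def fit():
    z=np.load("fk.npz")["x"];x0=np.zeros(31);x0[0:21:3]=z[0:14:2];x0[2:21:3]=z[1:14:2];x0[21:24]=z[14:]
    def f(x):
        e=[]
        for q,p,r in D:
            T,P,_=fr(q,x);e+=list(P-p)+list(.3*R.from_matrix(T.T@R.from_rotvec(r).as_matrix()).as_rotvec())
        return np.array(e+list(.002*x[:21])+list(.05*x[24:]))
    o=least_squares(f,x0);return o.x,f(o.x)[:6*len(D)].reshape(-1,6)
if __name__=="__main__":
    x,e=fit();print(x.round(4));print(e.round(4));np.save("x.npy",x)
E
python3 fk2.py
```

```text
[-2.0000e-04 -6.2000e-03  2.5530e-01 -0.0000e+00 -6.2000e-03  2.7540e-01
 -0.0000e+00 -4.6000e-03  2.7540e-01 -0.0000e+00 -4.6000e-03  1.8620e-01
  2.0000e-04 -2.0000e-04  1.8620e-01  4.0000e-04 -2.0000e-04  1.5290e-01
 -1.0000e-04 -2.0000e-04  1.5290e-01 -7.0000e-04  2.2217e+00  2.2217e+00
  4.0000e-04  4.0000e-04  4.0000e-04  1.0000e-04 -2.0000e-04 -4.0000e-04
 -0.0000e+00]
[[ 0.      0.     -0.     -0.      0.0001 -0.    ]
 [ 0.     -0.0001  0.      0.      0.     -0.    ]
 [-0.0001 -0.     -0.      0.     -0.      0.    ]
 [ 0.0001  0.     -0.      0.      0.     -0.    ]
 [-0.0001  0.     -0.      0.     -0.      0.    ]
 [-0.     -0.      0.      0.      0.     -0.    ]
 [-0.     -0.0001 -0.0001  0.0003  0.0001 -0.    ]
 [ 0.      0.0001  0.0001 -0.0001  0.     -0.    ]
 [ 0.0003 -0.      0.0001 -0.0002 -0.0004  0.0001]
 [-0.0001  0.     -0.0001 -0.0001  0.      0.    ]
 [-0.0001 -0.      0.      0.      0.0002 -0.0001]]
```

```bash
cat > ik.py <<'E'
from fk2 import *
x=np.load("x.npy")
lo=np.array([-3.12,-.3,-1.34,.26,-1.36,.01,-2.84]);hi=np.array([3.12,2.06,1.32,2.42,4.5,1.98,2.84])
def ik(q0,p,Rm,w=.01):
    def f(q):
        T,P,_=fr(q,x);return np.r_[P-p,.3*R.from_matrix(T.T@Rm).as_rotvec(),w*(q-q0)]
    o=least_squares(f,np.clip(q0,lo+1e-3,hi-1e-3),bounds=(lo,hi));e=f(o.x)
    return o.x,np.linalg.norm(e[:3]),np.linalg.norm(e[3:6])/.3
E
cat > a.py <<'E'
from ik import *; from cell import status
s=status.read_state();Rm=R.from_rotvec(s['tcp_rot']).as_matrix();q=s['qpos']
rng=np.random.default_rng(0)
tg=np.array([.573,-.17,.13])
sol=[]
for k in range(60):
    q0=rng.uniform(lo,hi);qq,a,b=ik(q0,tg,Rm,1e-5)
    if a<1e-3 and b<.01: sol.append(qq)
print(len(sol))
for qq in sol[:14]:
    print(qq.round(2), "margin",np.minimum(qq-lo,hi-qq).min().round(2), "elbow",fr(qq,x)[2][2].round(2),"wrist",fr(qq,x)[2][4].round(2))
print("path from now")
for w in [[.351,.365,.614],[.45,.3,.6],[.5,.2,.6],[.55,.1,.55],[.57,0,.5],[.57,-.1,.45],[.57,-.2,.35],[.57,-.23,.2],[.573,-.17,.13]]:
    q,a,b=ik(q,np.array(w),Rm,.003);print(w,q.round(2),round(a,4),round(b,3))
E
python3 a.py
```

```text
32
[ 0.48  0.86  0.13  1.49 -0.71  1.34  1.1 ] margin 0.64 elbow [ 0.36 -0.21  0.62] wrist [ 0.57 -0.37  0.36]
[ 0.52  0.85  0.06  1.49 -0.67  1.31  1.07] margin 0.67 elbow [ 0.35 -0.22  0.62] wrist [ 0.57 -0.37  0.36]
[ 1.02  1.06 -0.98  1.47  0.13  1.15  0.37] margin 0.36 elbow [ 0.24 -0.42  0.52] wrist [ 0.57 -0.37  0.36]
[ 0.92  0.97 -0.74  1.47 -0.09  1.14  0.57] margin 0.6 elbow [ 0.26 -0.37  0.57] wrist [ 0.57 -0.37  0.36]
[ 0.98  1.01 -0.88  1.47  0.03  1.14  0.45] margin 0.46 elbow [ 0.25 -0.4   0.54] wrist [ 0.57 -0.37  0.36]
[ 1.06  1.12 -1.12  1.47  0.26  1.17  0.25] margin 0.22 elbow [ 0.23 -0.44  0.49] wrist [ 0.57 -0.37  0.36]
[ 0.28  0.91  0.51  1.5  -0.92  1.51  1.28] margin 0.44 elbow [ 0.41 -0.13  0.6 ] wrist [ 0.57 -0.37  0.36]
[ 0.86  0.93 -0.6   1.47 -0.21  1.15  0.67] margin 0.74 elbow [ 0.28 -0.35  0.58] wrist [ 0.57 -0.37  0.36]
[ 1.07  1.15 -1.17  1.47  0.31  1.18  0.21] margin 0.17 elbow [ 0.23 -0.45  0.48] wrist [ 0.57 -0.37  0.36]
[ 1.08  1.17 -1.21  1.47  0.35  1.2   0.18] margin 0.13 elbow [ 0.23 -0.46  0.47] wrist [ 0.57 -0.37  0.36]
[ 0.82  0.91 -0.52
[... 403 characters left out ...]
.37  0.36]
path from now
[0.351, 0.365, 0.614] [-2.25 -0.3   1.32  1.47 -0.17  1.18 -0.68] 0.0001 0.0
[0.45, 0.3, 0.6] [-2.03 -0.3   1.32  1.52 -0.22  1.13 -0.49] 0.0374 0.122
[0.5, 0.2, 0.6] [-1.81 -0.3   1.32  1.51 -0.27  1.2  -0.3 ] 0.0564 0.188
[0.55, 0.1, 0.55] [-1.6  -0.3   1.32  1.62 -0.28  1.14 -0.12] 0.0879 0.289
[0.57, 0, 0.5] [-1.43 -0.3   1.32  1.7  -0.26  1.11  0.04] 0.1145 0.372
[0.57, -0.1, 0.45] [-1.26 -0.3   1.32  1.78 -0.23  1.07  0.18] 0.1405 0.45
[0.57, -0.2, 0.35] [-1.13 -0.3   1.32  1.93 -0.15  0.93  0.3 ] 0.1882 0.562
[0.57, -0.23, 0.2] [-1.1  -0.3   1.32  2.15 -0.05  0.69  0.29] 0.2529 0.638
[0.573, -0.17, 0.13] [-1.19 -0.3   1.32  2.27 -0.03  0.56  0.19] 0.2748 0.619
```

```bash
cat > b.py <<'E'
from ik import *; from cell import status
s=status.read_state();Rm=R.from_rotvec(s['tcp_rot']).as_matrix()
def dls(q,p,Rm,n=1):
    # damped jacobian step, small
    for _ in range(n):
        T,P,_=fr(q,x);J=np.zeros((6,7))
        for i in range(7):
            d=q.copy();d[i]+=1e-5;T2,P2,_=fr(d,x);J[:3,i]=(P2-P)/1e-5;J[3:,i]=.3*R.from_matrix(T2@T.T).as_rotvec()/1e-5
        e=np.r_[p-P,.3*R.from_matrix(Rm@T.T).as_rotvec()]
        free=np.ones(7,bool)
        for _k in range(4):
            Jf=J*free;dq=Jf.T@np.linalg.solve(Jf@Jf.T+1e-4*np.eye(6),e)
            bad=((q+dq>hi)|(q+dq<lo))&free
            if not bad.any(): break
            free&=~bad
        q=np.clip(q+dq,lo,hi)
    T,P,_=fr(q,x)
    return q,np.linalg.norm(P-p),np.linalg.norm(R.from_matrix(T.T@Rm).as_rotvec())
paths={
"outward":[[.3,.5,.55],[.3,.6,.5],[.4,.6,.45],[.5,.45,.45],[.6,.25,.45],[.6,0,.4],[.6,-.2,.35],[.573,-.23,.2],[.573,-.17,.13]],
"back":[[.21,.5,.68],[0,.52,.8],[-.05,.6,.72],[0,.7,.6],[.2,.7,.55],[.4,.6,.5],[.55,.4,.45],[.6,.2,.45],[.6,0,.4],[.6,-.2,.35],[.573,-.23,.2],[.573,-.17,.13]],
}
for k,ws in paths.items():
    print(k);q=s['qpos'].copy();p=s['tcp_pos']
    for w in ws:
        w=np.array(w);n=int(np.ceil(np.linalg.norm(w-p)/.02))
        for t in np.linspace(0,1,n+1)[1:]:
            q,a,b=dls(q,p+t*(w-p),Rm)
        for _ in range(3): q,a,b=dls(q,w,Rm)
        p=w;print(w,q.round(2),round(a,4),round(b,3))
E
python3 b.py
```

```text
outward
[0.3  0.5  0.55] [-2.56 -0.3   1.32  1.66  0.08  0.82 -1.04] 0.0239 0.063
[0.3 0.6 0.5] [-2.64 -0.3   1.32  1.81  0.24  0.56 -1.23] 0.091 0.164
[0.4  0.6  0.45] [-2.64 -0.3   1.32  1.86  0.55  0.54 -1.5 ] 0.1479 0.266
[0.5  0.45 0.45] [-2.25 -0.3   1.32  1.77  0.24  0.8  -0.98] 0.1401 0.346
[0.6  0.25 0.45] [-1.94 -0.3   1.32  1.82 -0.03  0.72 -0.49] 0.1342 0.374
[0.6 0.  0.4] [-1.45 -0.3   1.32  1.88 -0.2   0.88  0.03] 0.1487 0.441
[ 0.6  -0.2   0.35] [-1.28 -0.3   1.32  1.89  0.01  0.9   0.08] 0.204 0.612
[ 0.573 -0.23   0.2  ] [-1.28 -0.3   1.32  2.13  0.16  0.7  -0.02] 0.2558 0.672
[ 0.573 -0.17   0.13 ] [-1.28 -0.3   1.32  2.21  0.08  0.65  0.03] 0.2804 0.607
back
[0.21 0.5  0.68] [-2.3  -0.04  1.23  1.3  -0.31  1.22 -0.89] 0.0 0.0
[0.   0.52 0.8 ] [-2.39  0.03  0.81  0.91 -0.    1.49 -1.43] 0.0 0.0
[-0.05  0.6   0.72] [-2.39  0.12  0.8   1.08 -0.05  1.25 -1.47] 0.0 0.0
[0.  0.7 0.6] [-2.14  0.28  0.77  1.25 -0.32  0.97 -1.22] 0.0 0.0
[0.2  0.7  0.55] [-1.66  0.34  0.67  1.29 -0.64  0.98 -0.73] 0.0 0.0
[0.4 0.6 0.5] [-1.2   0.4   0.61  1.34 -0.88  1.1  -0.25] 0.0 0.0
[0.55 0.4  0.45] [-0.75  0.46  0.61  1.39 -1.    1.33  0.19] 0.0 0.0
[0.6  0.2  0.45] [-0.4   0.49  0.64  1.35 -0.99  1.59  0.45] 0.0 0.0
[0.6 0.  0.4] [-0.06  0.58  0.65  1.34 -0.95  1.75  0.77] 0.0 0.0
[ 0.6  -0.2   0.35] [ 0.28  0.78  0.64  1.12 -0.92  1.92  0.98] 0.0 0.0
[ 0.573 -0.23   0.2  ] [ 0.32  0.9   0.63  1.33 -0.91  1.72  1.24] 0.0 0.0
[ 0.573 -0.17   0.13 ] [ 0.24  0.93  0.6   1.5  -0.96  1.56  1.32] 0.0 0.0
```

```bash
python3 to.py '[.21,.48,.68]'
```

```text
8.05 [-2.259 -0.303  1.319  1.464 -0.162  1.179 -0.687] [0.3512 0.365  0.6144] F [-0.1 -0.6  0.5]
x [0.987 0.116 0.109] y [ 0.004  0.663 -0.748] z [-0.159  0.739  0.654] tilt 41.6 az 89.6
[.21,.48,.68] tool [-0.1189  0.0266  0.1504] dist 0.194 per row@.048 [-0.029  0.007  0.037]
```

```bash
python3 -m crank '[{"linear":[-0.03,0.007,0.037],"yaw":0,"gripper":0},{"linear":[-0.06,0.013,0.075],"yaw":0,"gripper":0},{"linear":[-0.09,0.02,0.112],"yaw":0,"gripper":0},{"linear":[-0.12,0.027,0.15],"yaw":0,"gripper":0},{"linear":[-0.16,0.027,0.16],"yaw":0,"gripper":0}]';python3 to.py '[0,.52,.8]' '[.04,.65,.67]'; cp b.py c.py; sed -i 's/^"outward".*$/"out":[[.04,.65,.67],[.2,.7,.57],[.4,.6,.5],[.55,.4,.45],[.6,.2,.45],[.6,0,.4],[.6,-.2,.35],[.573,-.23,.2]],/; s/^"back":\[\[.21,.5,.68\],/"back":[/' c.py; python3 c.py
```

```text
time: 8.55
tcp_pos: [0.1649, 0.4859, 0.681]
tcp_rot: [-0.846, -0.155, 0.061]
contact_force: [-0.0, 0.9, -1.2]
grip_width: 0.0002
8.55 [-2.165 -0.135  0.857  1.356 -0.092  1.176 -1.112] [0.1649 0.4859 0.681 ] F [-0.   0.9 -1.2]
x [0.987 0.116 0.112] y [ 0.007  0.662 -0.75 ] z [-0.161  0.741  0.652] tilt 41.4 az 89.4
[0,.52,.8] tool [-0.1455 -0.0679  0.1293] dist 0.206 per row@.048 [-0.034 -0.016  0.03 ]
[.04,.65,.67] tool [-0.1056  0.1159  0.1344] dist 0.206 per row@.048 [-0.025  0.027  0.031]
out
[0.04 0.65 0.67] [-2.15  0.21  0.87  1.15 -0.32  1.15 -1.17] 0.0 0.0
[0.2  0.7  0.57] [-1.71  0.36  0.77  1.23 -0.68  1.05 -0.73] 0.0 0.0
[0.4 0.6 0.5] [-1.25  0.41  0.7   1.34 -0.92  1.13 -0.23] 0.0 0.0
[0.55 0.4  0.45] [-0.79  0.47  0.68  1.4  -1.03  1.35  0.21] 0.0 0.0
[0.6  0.2  0.45] [-0.44  0.5   0.7   1.35 -1.02  1.61  0.47] 0.0 0.0
[0.6 0.  0.4] [-0.09  0.59  0.71  1.35 -0.97  1.77  0.79] 0.0 0.0
[ 0.6  -0.2   0.35] [ 0.26  0.79  0.69  1.12 -0.95  1.94  1.  ] 0.0 0.0
[ 0.573 -0.23   0.2  ] [ 0.3   0.91  0.67  1.34 -0.93  1.74  1.26] 0.0 0.0
back
[0.   0.52 0.8 ] [-2.23  0.03  0.64  0.9   0.01  1.49 -1.44] 0.0 0.0
[-0.05  0.6   0.72] [-2.25  0.11  0.62  1.07  0.    1.26 -1.5 ] 0.0 0.0
[0.  0.7 0.6] [-2.04  0.26  0.62  1.25 -0.23  0.96 -1.28] 0.0 0.0
[0.2  0.7  0.55] [-1.59  0.33  0.55  1.29 -0.56  0.95 -0.78] 0.0 0.0
[0.4 0.6 0.5] [-1.14  0.38  0.5   1.34 -0.82  1.07 -0.29] 0.0 0.0
[0.55 0.4  0.45] [-0.69  0.44  0.5   1.39 -0.95  1.29  0.16] 0.0 0.0
[0.6  0.2  0.45] [-0.35  0.47  0.54  1.35 -0.95  1.55  0.42] 0.0 0.0
[0.6 0.  0.4] [-0.02  0.56  0.57  1.35 -0.91  1.71  0.75] 0.0 0.0
[ 0.6  -0.2   0.35] [ 0.31  0.76  0.57  1.12 -0.88  1.89  0.96] 0.0 0.0
[ 0.573 -0.23   0.2  ] [ 0.35  0.88  0.55  1.33 -0.87  1.68  1.21] 0.0 0.0
[ 0.573 -0.17   0.13 ] [ 0.27  0.91  0.52  1.5  -0.93  1.51  1.29] 0.0 0.0
```

```bash
python3 -m crank '[{"linear":[-0.025,0.027,0.031],"yaw":0,"gripper":0},{"linear":[-0.05,0.054,0.062],"yaw":0,"gripper":0},{"linear":[-0.08,0.085,0.1],"yaw":0,"gripper":0},{"linear":[-0.105,0.115,0.134],"yaw":0,"gripper":0},{"linear":[-0.085,0.145,0.13],"yaw":0,"gripper":0}]';python3 to.py '[.2,.7,.57]' '[.27,.68,.55]'
```

```text
time: 9.05
tcp_pos: [0.0494, 0.6736, 0.6477]
tcp_rot: [-0.842, -0.161, 0.079]
contact_force: [-1.5, -0.4, -0.4]
grip_width: -0.0001
9.05 [-2.086  0.252  0.853  1.165 -0.404  1.108 -1.093] [0.0494 0.6736 0.6477] F [-1.5 -0.4 -0.4]
x [0.985 0.133 0.111] y [-0.006  0.664 -0.748] z [-0.173  0.736  0.655] tilt 41.6 az 90.5
[.2,.7,.57] tool [ 0.1432  0.0748 -0.0574] dist 0.171 per row@.048 [ 0.04   0.021 -0.016]
[.27,.68,.55] tool [ 0.2073  0.0761 -0.0973] dist 0.241 per row@.048 [ 0.041  0.015 -0.019]
```

```bash
python3 -m crank '[{"linear":[0.041,0.018,-0.017],"yaw":0,"gripper":0},{"linear":[0.082,0.036,-0.034],"yaw":0,"gripper":0},{"linear":[0.124,0.05,-0.054],"yaw":0,"gripper":0},{"linear":[0.165,0.064,-0.075],"yaw":0,"gripper":0},{"linear":[0.205,0.076,-0.097],"yaw":0,"gripper":0}]';python3 to.py '[.44,.54,.5]' '[.55,.4,.46]'
```

```text
time: 9.55
tcp_pos: [0.2691, 0.6797, 0.549]
tcp_rot: [-0.842, -0.161, 0.079]
contact_force: [-0.5, 0.9, 0.0]
grip_width: 0.0005
9.55 [-1.545  0.381  0.742  1.258 -0.783  1.077 -0.54 ] [0.2691 0.6797 0.549 ] F [-0.5  0.9  0. ]
x [0.985 0.133 0.11 ] y [-0.006  0.664 -0.748] z [-0.173  0.736  0.654] tilt 41.6 az 90.5
[.44,.54,.5] tool [ 0.1443 -0.0572 -0.1645] dist 0.226 per row@.048 [ 0.031 -0.012 -0.035]
[.55,.4,.46] tool [ 0.2295 -0.1209 -0.3127] dist 0.406 per row@.048 [ 0.027 -0.014 -0.037]
```

```bash
python3 -m crank '[{"linear":[0.032,-0.012,-0.035],"yaw":0,"gripper":0},{"linear":[0.064,-0.025,-0.07],"yaw":0,"gripper":0},{"linear":[0.095,-0.038,-0.105],"yaw":0,"gripper":0},{"linear":[0.125,-0.05,-0.14],"yaw":0,"gripper":0},{"linear":[0.15,-0.065,-0.177],"yaw":0,"gripper":0}]';python3 to.py '[.57,.35,.46]' '[.6,.2,.45]' '[.6,.1,.42]'
```

```text
time: 10.05
tcp_pos: [0.4491, 0.5252, 0.4977]
tcp_rot: [-0.842, -0.161, 0.079]
contact_force: [0.6, -0.5, -0.6]
grip_width: 0.0005
10.05 [-1.098  0.396  0.702  1.37  -0.959  1.23  -0.069] [0.4491 0.5252 0.4977] F [ 0.6 -0.5 -0.6]
x [0.985 0.134 0.11 ] y [-0.006  0.664 -0.748] z [-0.173  0.736  0.655] tilt 41.6 az 90.5
[.57,.35,.46] tool [ 0.0915 -0.0888 -0.1745] dist 0.216 per row@.048 [ 0.02  -0.02  -0.039]
[.6,.2,.45] tool [ 0.0999 -0.1811 -0.2966] dist 0.362 per row@.048 [ 0.013 -0.024 -0.039]
[.6,.1,.42] tool [ 0.0832 -0.225  -0.3899] dist 0.458 per row@.048 [ 0.009 -0.024 -0.041]
```

```bash
python3 -m crank '[{"linear":[0.02,-0.02,-0.039],"yaw":0,"gripper":0},{"linear":[0.04,-0.04,-0.078],"yaw":0,"gripper":0},{"linear":[0.06,-0.06,-0.117],"yaw":0,"gripper":0},{"linear":[0.08,-0.08,-0.156],"yaw":0,"gripper":0},{"linear":[0.095,-0.1,-0.195],"yaw":0,"gripper":0}]';python3 -m crank '[{"linear":[-0.001,-0.025,-0.04],"yaw":0,"gripper":0},{"linear":[-0.002,-0.05,-0.08],"yaw":0,"gripper":0},{"linear":[-0.003,-0.075,-0.12],"yaw":0,"gripper":0},{"linear":[-0.005,-0.1,-0.16],"yaw":0,"gripper":0},{"linear":[-0.01,-0.125,-0.2],"yaw":0,"gripper":0}]'; python3 to.py '[.58,-.1,.4]' '[.575,-.25,.3]'
```

```text
time: 10.55
tcp_pos: [0.578, 0.3264, 0.455]
tcp_rot: [-0.842, -0.161, 0.079]
contact_force: [0.3, 0.2, -0.2]
grip_width: -0.0001
time: 11.05
tcp_pos: [0.6038, 0.0934, 0.4161]
tcp_rot: [-0.842, -0.162, 0.08]
contact_force: [1.9, -0.5, -0.0]
grip_width: 0.0
11.05 [-0.255  0.557  0.717  1.366 -1.002  1.705  0.671] [0.6038 0.0934 0.4161] F [ 1.9 -0.5 -0. ]
x [0.985 0.134 0.111] y [-0.006  0.664 -0.748] z [-0.174  0.736  0.654] tilt 41.6 az 90.6
[.58,-.1,.4] tool [-0.0512 -0.1161 -0.1487] dist 0.195 per row@.048 [-0.013 -0.029 -0.037]
[.575,-.25,.3] tool [-0.0874 -0.1409 -0.3236] dist 0.364 per row@.048 [-0.012 -0.019 -0.043]
```

```bash
python3 -m crank '[{"linear":[-0.012,-0.022,-0.042],"yaw":0,"gripper":0},{"linear":[-0.024,-0.044,-0.084],"yaw":0,"gripper":0},{"linear":[-0.036,-0.066,-0.126],"yaw":0,"gripper":0},{"linear":[-0.048,-0.088,-0.168],"yaw":0,"gripper":0},{"linear":[-0.06,-0.105,-0.212],"yaw":0,"gripper":0}]'; python3 to.py '[.574,-.25,.22]' '[.574,-.245,.201]'
```

```text
time: 11.55
tcp_pos: [0.5822, -0.1424, 0.3494]
tcp_rot: [-0.843, -0.164, 0.08]
contact_force: [0.4, 0.4, -0.0]
grip_width: 0.0006
11.55 [ 0.152  0.715  0.714  1.281 -0.927  1.87   1.029] [ 0.5822 -0.1424  0.3494] F [ 0.4  0.4 -0. ]
x [0.984 0.135 0.113] y [-0.005  0.663 -0.748] z [-0.176  0.736  0.654] tilt 41.5 az 90.4
[.574,-.25,.22] tool [-0.0372  0.0255 -0.1623] dist 0.168 per row@.048 [-0.011  0.007 -0.046]
[.574,-.245,.201] tool [-0.0386  0.043  -0.1711] dist 0.181 per row@.048 [-0.01   0.011 -0.045]
```

```bash
python3 -m crank '[{"linear":[-0.012,0,-0.046],"yaw":0,"gripper":0},{"linear":[-0.024,0,-0.092],"yaw":0,"gripper":0},{"linear":[-0.034,0.01,-0.138],"yaw":0,"gripper":0},{"linear":[-0.038,0.032,-0.17],"yaw":0,"gripper":0},{"linear":[-0.039,0.04,-0.171],"yaw":0,"gripper":0}]'; cat > look.py <<'E'
import sys
from h import *
from cell import cams,status
exec(open('st.py').read())
p=np.load("p.npy");n,tag,x0,y0,w,hh,k=sys.argv[1],sys.argv[2],*map(int,sys.argv[3:8])
c=cams.capture(n)
im=cv2.resize(c["pixels"][y0:y0+hh,x0:x0+w,::-1],None,fx=k,fy=k,interpolation=cv2.INTER_CUBIC)
for P,col in [(s['tcp_pos'],(255,0,255)),(s['tcp_pos']-.03*Rm[:,1],(255,255,0)),(S(p,.25,22.5,.075),(0,255,0)),(S(p,.25,0,.075),(0,255,0))]:
    q=(proj(c,P)[0]-[x0,y0])*k;cv2.circle(im,(int(q[0]),int(q[1])),2,col,-1)
cv2.imwrite(f"pics/{tag}.png",im)
C=S(p,.233,0,.142);print("C in tool",(Rm.T@(C-s['tcp_pos'])).round(4))
E
python3 look.py side d1 270 120 200 150 4
```

```text
time: 12.05
tcp_pos: [0.5717, -0.2482, 0.1978]
tcp_rot: [-0.84, -0.154, 0.079]
contact_force: [0.3, 0.8, -0.1]
grip_width: -0.0003
12.05 [ 0.326  0.935  0.679  1.283 -0.927  1.776  1.271] [ 0.5717 -0.2482  0.1978] F [ 0.3  0.8 -0.1]
x [0.986 0.13  0.105] y [-0.008  0.666 -0.746] z [-0.167  0.735  0.657] tilt 41.7 az 90.7
C in tool [0.0028 0.0787 0.004 ]
```

View pics/d1.png

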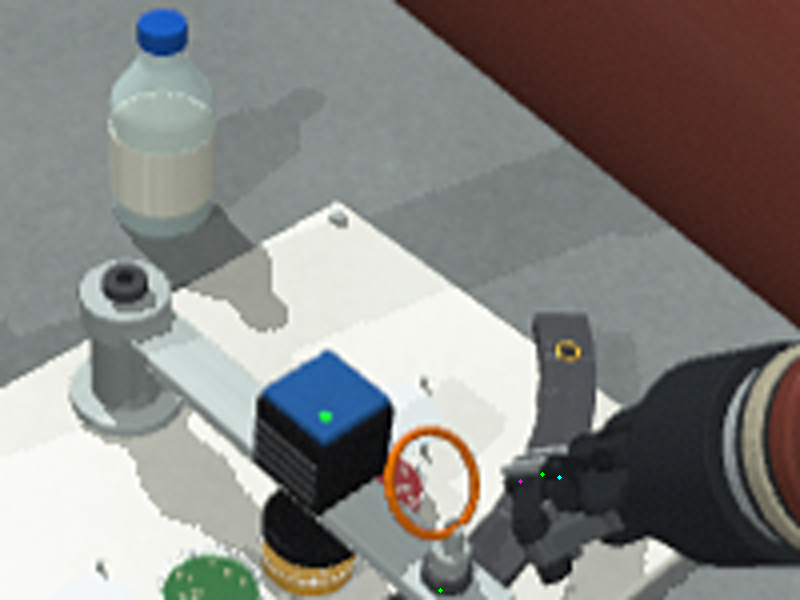

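```bash
python3 look.py side d2 370 215 70 60 10; python3 look.py scene d3 200 140 130 100 6;python3 look.py wrist d4 100 100 400 300 2
```

```text
12.1 [ 0.323  0.932  0.678  1.283 -0.928  1.778  1.271] [ 0.5728 -0.2456  0.1999] F [ 0.1  2.  -0.1]
x [0.985 0.134 0.108] y [-0.009  0.667 -0.745] z [-0.172  0.733  0.658] tilt 41.8 az 90.8
C in tool [0.0012 0.0785 0.0007]
12.15 [ 0.322  0.929  0.679  1.28  -0.929  1.78   1.27 ] [ 0.5739 -0.2452  0.2026] F [-0.2  0.3  0.2]
x [0.984 0.136 0.112] y [-0.007  0.666 -0.746] z [-0.176  0.734  0.656] tilt 41.7 az 90.6
C in tool [-0.0003  0.0803 -0.001 ]
12.2 [ 0.321  0.927  0.68   1.278 -0.929  1.78   1.27 ] [ 0.5745 -0.2456  0.2045] F [0.5 0.6 0.7]
x [0.984 0.137 0.114] y [-0.006  0.664 -0.748] z [-0.178  0.735  0.654] tilt 41.6 az 90.5
C in tool [-0.0011  0.082  -0.0016]
```

View pics/d2.png

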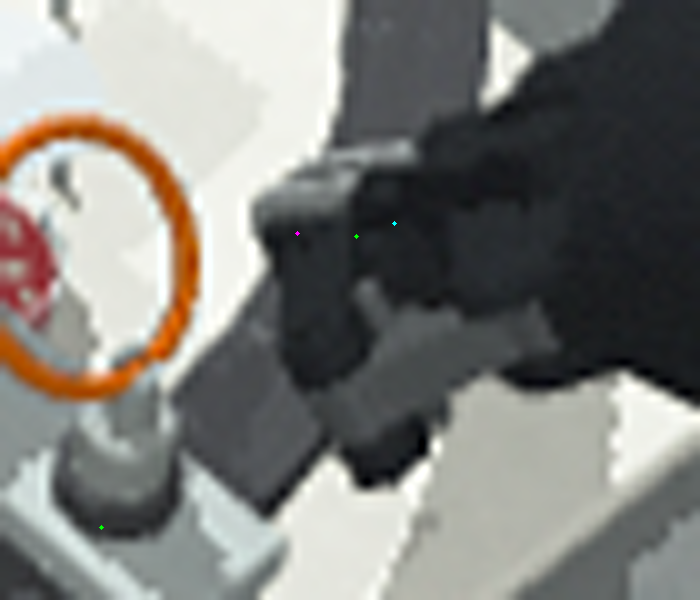

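View pics/d3.png

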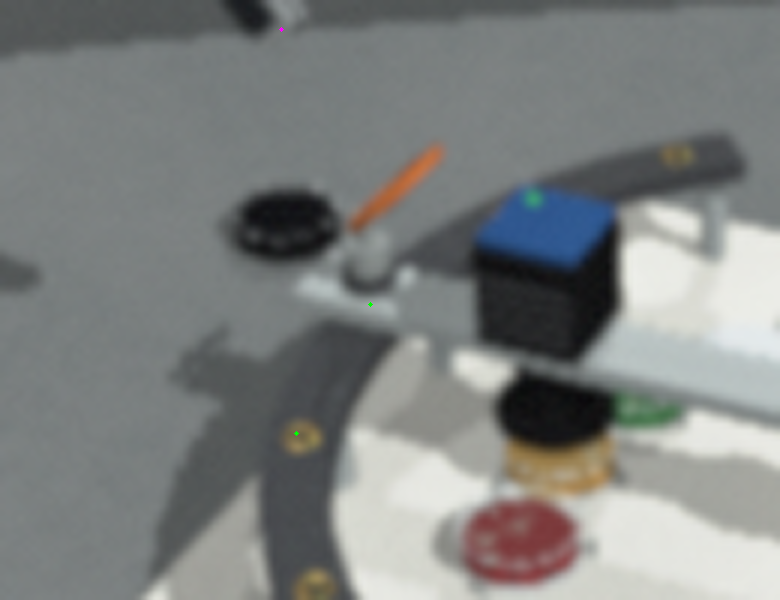

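View pics/d4.png

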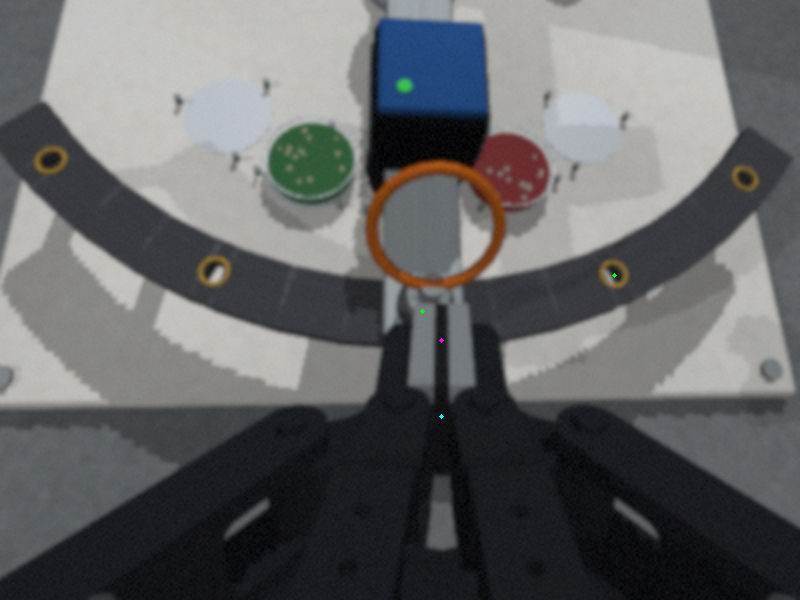

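```bash
python3 -m crank '[{"linear":[-0.001,0.03,-0.001],"yaw":0,"gripper":0},{"linear":[-0.001,0.06,-0.001],"yaw":0,"gripper":0},{"linear":[-0.001,0.085,-0.001],"yaw":0,"gripper":0},{"linear":[-0.001,0.105,0],"yaw":0,"gripper":0},{"linear":[-0.001,0.112,0.003],"yaw":0,"gripper":0}]';python3 look.py side e1 330 190 90 75 8; python3 look.py wrist e2 100 50 400 300 2
```

```text
time: 12.75
tcp_pos: [0.5736, -0.1669, 0.1246]
tcp_rot: [-0.842, -0.171, 0.083]
contact_force: [0.2, -1.1, -0.8]
grip_width: 0.0002
12.75 [ 0.205  0.954  0.651  1.496 -0.991  1.584  1.36 ] [ 0.5736 -0.1669  0.1246] F [ 0.2 -1.1 -0.8]
x [0.983 0.141 0.118] y [-0.006  0.663 -0.748] z [-0.184  0.735  0.653] tilt 41.6 az 90.5
C in tool [-0.002  -0.03   -0.0073]
12.8 [ 0.205  0.954  0.651  1.496 -0.99   1.584  1.36 ] [ 0.5735 -0.1669  0.1247] F [-0.1  0.2 -0.7]
x [0.983 0.141 0.118] y [-0.006  0.663 -0.748] z [-0.184  0.735  0.653] tilt 41.6 az 90.5
C in tool [-0.0019 -0.0299 -0.0074]
```

View pics/e1.png

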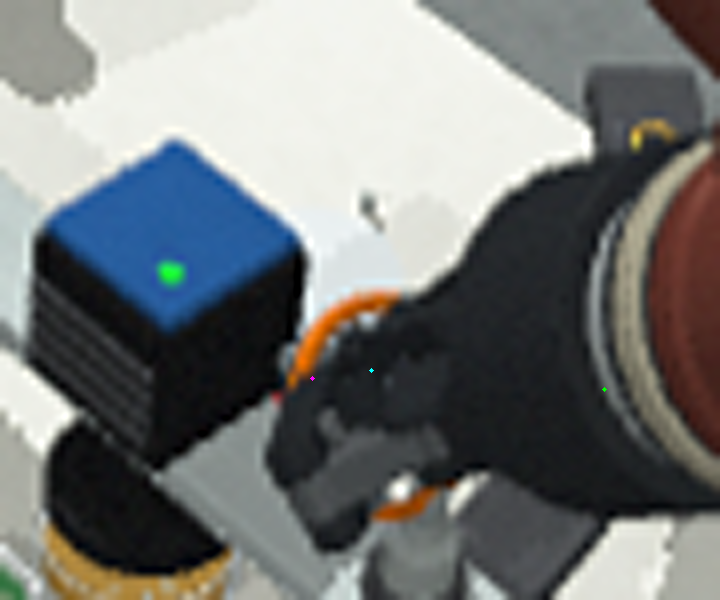

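View pics/e2.png

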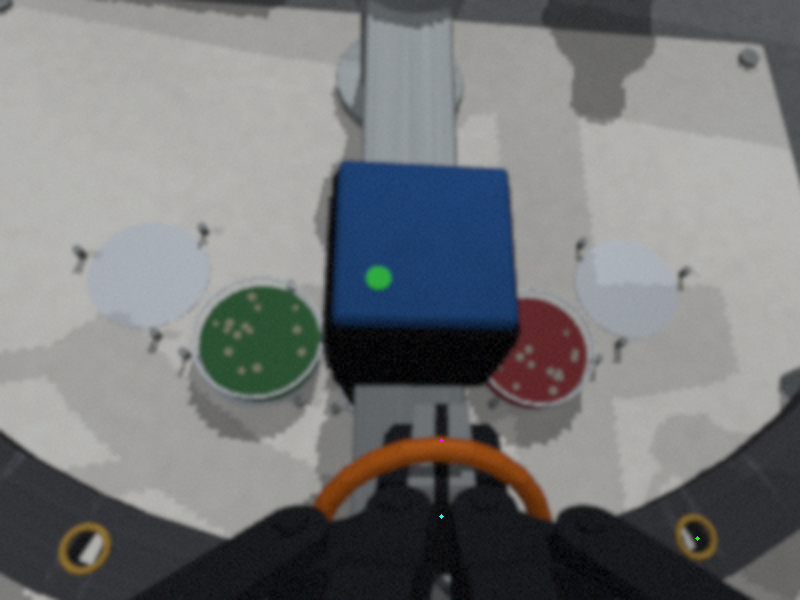

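```bash
python3 -m crank '[{"linear":[0.0003,-0.002,0.0016],"yaw":0,"gripper":0},{"linear":[0.0006,-0.004,0.0033],"yaw":0,"gripper":0},{"linear":[0.0009,-0.0055,0.005],"yaw":0,"gripper":0},{"linear":[0.0012,-0.0075,0.0065],"yaw":0,"gripper":0},{"linear":[0.0012,-0.0075,0.0065],"yaw":0,"gripper":0}]';python3 st.py
```

```text
time: 13.35
tcp_pos: [0.5732, -0.1703, 0.1347]
tcp_rot: [-0.847, -0.17, 0.081]
contact_force: [-0.2, -3.9, -7.0]
grip_width: 0.0004
13.35 [ 0.206  0.941  0.658  1.489 -0.983  1.595  1.348] [ 0.5732 -0.1703  0.1347] F [-0.2 -3.9 -7. ]
x [0.983 0.139 0.117] y [-0.004  0.66  -0.751] z [-0.182  0.738  0.649] tilt 41.3 az 90.3
```

```bash
python3 -m crank '[{"linear":[0.0004,-0.0014,0.002],"yaw":0,"gripper":0},{"linear":[0.0008,-0.0028,0.004],"yaw":0,"gripper":0},{"linear":[0.0012,-0.0042,0.0065],"yaw":0,"gripper":0},{"linear":[0.0016,-0.0055,0.0087],"yaw":0,"gripper":0},{"linear":[0.0016,-0.0055,0.0087],"yaw":0,"gripper":0}]';python3 look.py side f1 330 190 90 75 8; python3 look.py wrist f2 100 50 400 300 2
```

```text
time: 13.85
tcp_pos: [0.5736, -0.1701, 0.1443]
tcp_rot: [-0.854, -0.17, 0.079]
contact_force: [1.3, -7.5, -8.8]
grip_width: 0.0002
13.85 [ 0.201  0.927  0.665  1.488 -0.978  1.599  1.336] [ 0.5736 -0.1701  0.1443] F [ 1.3 -7.5 -8.8]
x [0.984 0.137 0.117] y [-0.001  0.655 -0.756] z [-0.18   0.743  0.644] tilt 40.9 az 90.1
C in tool [-0.0038 -0.0129 -0.0181]
13.9 [ 0.201  0.927  0.665  1.488 -0.978  1.599  1.336] [ 0.5736 -0.1701  0.1442] F [ 0.9 -7.1 -8.3]
x [0.984 0.137 0.117] y [-0.001  0.655 -0.756] z [-0.18   0.743  0.644] tilt 40.9 az 90.1
C in tool [-0.0038 -0.0131 -0.018 ]
```

View pics/f1.png

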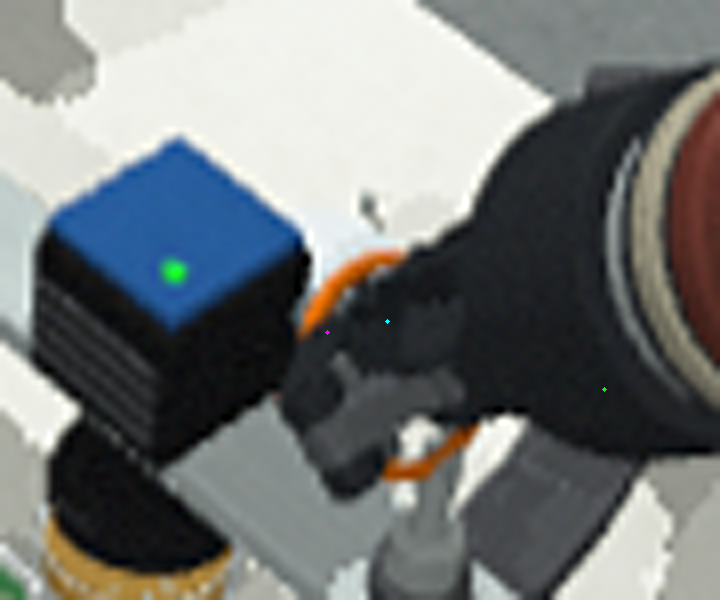

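View pics/f2.png

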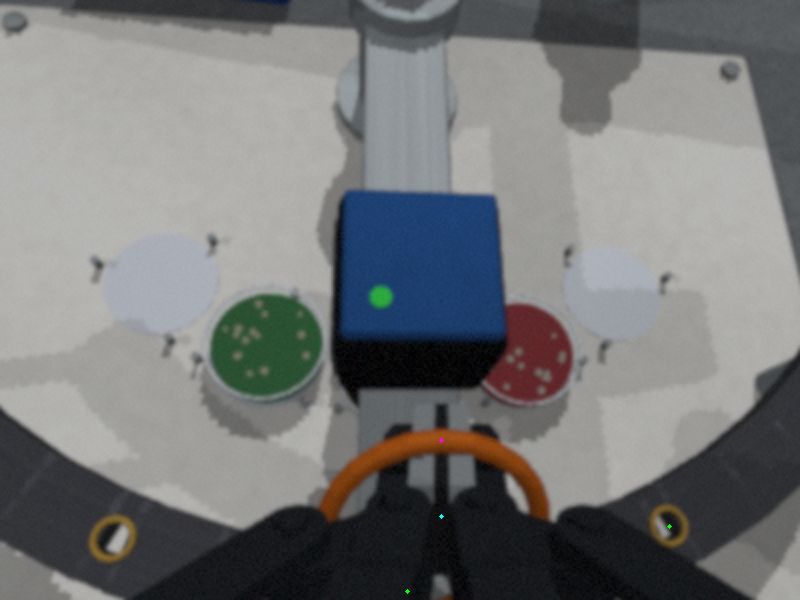

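```bash
cat > fitring.py <<'E'
from h import *
from cell import cams,status
import sys
p=np.load("p.npy")
def pts(a,l):
    c=S(p,.233,a,.142+l);u=S(p,.233-.0173,a,.1593+l)-c
    an=p[2]+np.radians(a);v=np.array([-np.sin(an),np.cos(an),0])*.0245
    th=np.linspace(0,2*np.pi,180)
    return c+np.outer(np.cos(th),u)+np.outer(np.sin(th),v)
a0=float(sys.argv[1])
M={}
from scipy.ndimage import map_coordinates,gaussian_filter
for n in ["side","wrist"]:
    c=cams.capture(n);b=cv2.cvtColor(c["pixels"],cv2.COLOR_RGB2HSV).astype(int)
    m=((b[...,0]>4)&(b[...,0]<18)&(b[...,1]>170)&(b[...,2]>90)).astype(float)
    k=np.zeros_like(m)
    q=proj(c,pts(a0,.008));lo=q.min(0)-15;hi=q.max(0)+15
    k[max(0,int(lo[1])):int(hi[1]),max(0,int(lo[0])):int(hi[0])]=1
    m*=k;M[n]=(c,m)
def cost(a,l,only=None):
    e=[]
    for n,(c,m) in M.items():
        if only and n!=only: continue
        ys,xs=np.nonzero(m)
        if len(xs)<10: continue
        from scipy.spatial import cKDTree
        q=proj(c,pts(a,l));d,_=cKDTree(q).query(np.c_[xs,ys]);e.append(np.mean(np.minimum(d,6)**2))
    return sum(e)
from scipy.optimize import minimize
for only in [None,"side","wrist"]:
    best=min(((cost(a,l,only),a,l) for a in np.arange(a0-6,a0+6.1,1) for l in np.arange(-.002,.0221,.002)))
    r=minimize(lambda v:cost(v[0],v[1]/1e3,only),[best[1],best[2]*1e3],method="Nelder-Mead")
    print(only,"angle",r.x[0].round(2),"lift mm",r.x[1].round(2),"rms",round(np.sqrt(r.fun),2),{n:int(m.sum()) for n,(c,m) in M.items()})
print(status.read_state()["time"])
E
python3 fitring.py 0
```

```text
None angle 0.09 lift mm 15.03 rms 2.95 {'side': 49, 'wrist': 1280}
side angle 0.35 lift mm 12.3 rms 0.58 {'side': 49, 'wrist': 1280}
wrist angle 0.08 lift mm 16.24 rms 2.78 {'side': 49, 'wrist': 1280}
14.05
```

```bash
cat > plan.py <<'E'
from h import *
from cell import status
import sys
s=status.read_state();Rm=R.from_rotvec(s['tcp_rot']).as_matrix();t0=s['tcp_pos'];p=np.load("p.npy")
def pts(a,l):
    c=S(p,.233,a,.142+l);u=S(p,.233-.0173,a,.1593+l)-c
    an=p[2]+np.radians(a);v=np.array([-np.sin(an),np.cos(an),0])*.0245
    th=np.linspace(-1.6,1.6,400);return c+np.outer(np.cos(th),u)+np.outer(np.sin(th),v)
def gap(t,Rr,a,l,hw): # min height of wire centre over tcp axis within width
    q=(pts(a,l)-t)@Rr
    k=np.abs(q[:,0]-0)<hw
    i=np.argmin(np.where(k,q[:,2],9));return q[i]
l0,a0=float(sys.argv[1]),float(sys.argv[2])
for hw in (.006,.0145):
    g=gap(t0,Rm,a0,l0,hw);print("hw",hw,"now contact",g.round(4))
    o=Rm.T@(S(p,.233,a0,.142+l0)-t0)
    for a,yw in eval(sys.argv[3]):
        Rr=Rm@R.from_rotvec([0,np.radians(yw),0]).as_matrix()
        t=S(p,.233,a,.142+l0)-Rr@o
        # lift obtained with this t
        from scipy.optimize import brentq
        L=brentq(lambda l:gap(t,Rr,a,l,hw)[2]-g[2],-.02,.05)
        print(a,yw,"tcp",t.round(4),"tool shift",(Rm.T@(t-t0)).round(4),"lift",round(L,4),"contact",gap(t,Rr,a,L,hw).round(4))
E
python3 plan.py .0123 0 '[(5,-2),(10,-5),(15,-9),(22.5,-14),(22.5,-8),(22.5,0)]'
```

```text
hw 0.006 now contact [ 0.0059 -0.0236  0.013 ]
5 -2 tcp [ 0.5932 -0.166   0.144 ] tool shift [ 0.0198  0.0026 -0.0005] lift 0.0122 contact [ 0.0058 -0.0232  0.013 ]
10 -5 tcp [ 0.6121 -0.1602  0.144 ] tool shift [0.0392 0.0064 0.0004] lift 0.0123 contact [ 0.0059 -0.0231  0.013 ]
15 -9 tcp [ 0.6303 -0.1528  0.144 ] tool shift [0.0581 0.0113 0.0026] lift 0.0122 contact [ 0.0059 -0.023   0.013 ]
22.5 -14 tcp [ 0.6564 -0.1387  0.1439] tool shift [0.0857 0.0206 0.0084] lift 0.0123 contact [ 0.006 -0.023  0.013]
22.5 -8 tcp [ 0.6575 -0.1385  0.144 ] tool shift [0.0868 0.0206 0.0083] lift 0.0123 contact [ 0.006 -0.022  0.013]
22.5 0 tcp [ 0.6589 -0.1385  0.144 ] tool shift [0.0882 0.0206 0.0081] lift 0.0123 contact [ 0.0059 -0.0207  0.013 ]
hw 0.0145 now contact [ 0.0144 -0.0223  0.0079]
5 -2 tcp [ 0.5932 -0.166   0.144 ] tool shift [ 0.0198  0.0026 -0.0005] lift 0.0123 contact [ 0.0144 -0.0215  0.0079]
10 -5 tcp [ 0.6121 -0.1602  0.144 ] tool shift [0.0392 0.0064 0.0004] lift 0.0125 contact [ 0.0145 -0.0208  0.0079]
15 -9 tcp [ 0.6303 -0.1528  0.144 ] tool shift [0.0581 0.0113 0.0026] lift 0.0126 contact [ 0.0145 -0.0203  0.0079]
22.5 -14 tcp [ 0.6564 -0.1387  0.1439] tool shift [0.0857 0.0206 0.0084] lift 0.0127 contact [ 0.0145 -0.0195  0.0079]
22.5 -8 tcp [ 0.6575 -0.1385  0.144 ] tool shift [0.0868 0.0206 0.0083] lift 0.013 contact [ 0.0145 -0.0187  0.0079]
22.5 0 tcp [ 0.6589 -0.1385  0.144 ] tool shift [0.0882 0.0206 0.0081] lift 0.0134 contact [ 0.0144 -0.0179  0.0079]
```

```bash
python3 -m crank '[{"linear":[0.006,0.0025,0.0028],"yaw":-0.5,"gripper":0},{"linear":[0.015,0.0036,0.0026],"yaw":-1.5,"gripper":0},{"linear":[0.025,0.0055,0.0026],"yaw":-3,"gripper":0},{"linear":[0.034,0.0073,0.003],"yaw":-4,"gripper":0},{"linear":[0.0395,0.0084,0.0034],"yaw":-5,"gripper":0}]';python3 st.py; python3 fitring.py 10
```

```text
time: 14.55
tcp_pos: [0.6128, -0.1593, 0.1436]
tcp_rot: [-0.859, -0.252, 0.114]
contact_force: [2.0, -7.9, -8.1]
grip_width: 0.0002
14.55 [ 0.186  0.953  0.638  1.397 -1.     1.603  1.338] [ 0.6128 -0.1593  0.1436] F [ 2.  -7.9 -8.1]
x [0.964 0.201 0.174] y [ 0.002  0.65  -0.76 ] z [-0.265  0.733  0.626] tilt 40.5 az 89.9
None angle 10.63 lift mm 16.37 rms 3.16 {'side': 45, 'wrist': 1312}
side angle 10.76 lift mm 12.28 rms 0.6 {'side': 45, 'wrist': 1312}
wrist angle 10.54 lift mm 18.6 rms 2.9 {'side': 45, 'wrist': 1312}
14.65
```

```bash
python3 plan.py .0123 10.6 '[(14,-3),(17,-5),(20,-7),(22.5,-9)]' | tail -5
```

```text
hw 0.0145 now contact [ 0.0144 -0.0214  0.0084]
14 -3 tcp [ 0.6257 -0.1542  0.1436] tool shift [0.0129 0.0033 0.0003] lift 0.0124 contact [ 0.0145 -0.0211  0.0084]
17 -5 tcp [ 0.6365 -0.1492  0.1435] tool shift [0.0242 0.0066 0.0011] lift 0.0125 contact [ 0.0145 -0.0208  0.0084]
20 -7 tcp [ 0.6469 -0.1436  0.1435] tool shift [0.0354 0.0103 0.0024] lift 0.0125 contact [ 0.0145 -0.0205  0.0084]
22.5 -9 tcp [ 0.6553 -0.1386  0.1434] tool shift [0.0445 0.0137 0.0038] lift 0.0125 contact [ 0.0145 -0.0203  0.0084]
```

```bash
python3 -m crank '[{"linear":[0.009,0.0042,0.0032],"yaw":-2,"gripper":0},{"linear":[0.018,0.0068,0.0036],"yaw":-4,"gripper":0},{"linear":[0.027,0.0095,0.0043],"yaw":-5,"gripper":0},{"linear":[0.035,0.012,0.0053],"yaw":-6,"gripper":0},{"linear":[0.0385,0.0135,0.006],"yaw":-7,"gripper":0}]';python3 st.py; python3 fitring.py 21
```

```text
time: 15.15
tcp_pos: [0.6507, -0.1419, 0.1429]
tcp_rot: [-0.863, -0.37, 0.164]
contact_force: [4.8, -9.8, -7.8]
grip_width: -0.0001
15.15 [ 0.167  0.974  0.608  1.316 -1.018  1.592  1.375] [ 0.6507 -0.1419  0.1429] F [ 4.8 -9.8 -7.8]
x [0.924 0.288 0.251] y [ 0.008  0.642 -0.766] z [-0.382  0.71   0.591] tilt 40.0 az 89.3
None angle 20.92 lift mm 16.94 rms 3.5 {'side': 29, 'wrist': 1320}
side angle 21.31 lift mm 11.77 rms 0.52 {'side': 29, 'wrist': 1320}
wrist angle 20.61 lift mm 21.07 rms 3.33 {'side': 29, 'wrist': 1320}
15.25
```

```bash
cat > ang.py <<'E'
from h import *
from cell import cams,status
p=np.load("p.npy")
def top(a,k):
    c=S(p,.16,a,.145);r=np.array([np.cos(p[2]+np.radians(a)),np.sin(p[2]+np.radians(a)),0]);t=np.array([-r[1],r[0],0])
    h=.025;return np.array([c+h*(i*r+j*t) for i,j in [(1,1),(1,-1),(-1,-1),(-1,1)]])
def est(c,im,tag):
    b=cv2.cvtColor(im,cv2.COLOR_RGB2HSV).astype(int)
    m=((b[...,0]>100)&(b[...,0]<116)&(b[...,1]>140)&(b[...,2]>80)).astype(np.uint8)
    g=((b[...,0]>45)&(b[...,0]<75)&(b[...,1]>120)&(b[...,2]>120)).astype(np.uint8)
    n,lab,st,ce=cv2.connectedComponentsWithStats(m)
    q=proj(c,S(p,.16,11,.145))[0]
    k=max([i for i in range(1,n) if np.hypot(*(ce[i]-q))<120],key=lambda i:st[i,4])
    mm=(lab==k).astype(np.uint8)
    from scipy.optimize import minimize_scalar
    def cost(a):
        z=np.zeros(mm.shape,np.uint8);z=cv2.resize(z,None,fx=4,fy=4)
        cv2.fillConvexPoly(z,np.round((proj(c,top(a,0))+.5)*4*16).astype(np.int32),1,shift=4)
        big=cv2.resize(cv2.morphologyEx(mm,cv2.MORPH_CLOSE,np.ones((5,5),np.uint8)),None,fx=4,fy=4,interpolation=cv2.INTER_NEAREST)
        return (z!=big).sum()/16/mm.sum()
    aa=np.arange(-4,30,.1);cc=[cost(a) for a in aa];i=int(np.argmin(cc))
    x=ray(c,ce[k],.145)-S(p,0,0,.145);cen=np.degrees(np.arctan2(x[1],x[0])-p[2]-np.pi)
    print(tag,"IoU fit",aa[i].round(2),"err",round(cc[i],3),"centroid angle",((cen+180)%360-180).round(2),"r",np.hypot(*x[:2]).round(4))
if __name__=="__main__":
    for n in ["side","wrist"]:
        c=cams.capture(n)
        if n=="side": est(c,cv2.imread("pics/a_side.png")[:,:,::-1].copy(),"side initial(0)")
        est(c,c["pixels"],n)
    print(status.read_state()["time"])
E
python3 ang.py
```

```text
side initial(0) IoU fit -0.4 err 0.274 centroid angle -1.1 r 0.1628
side IoU fit 20.2 err 0.249 centroid angle 19.93 r 0.1613
wrist IoU fit 21.7 err 0.316 centroid angle 20.41 r 0.1604
15.35
```

```bash
python3 plan.py .0118 20.8 '[(22.5,-1)]' | tail -1; python3 to.py '[.6507,-.1419,.1529]' | tail -1
```

```text
22.5 -1 tcp [ 0.6562 -0.1386  0.143 ] tool shift [0.0063 0.0023 0.0003] lift 0.0118 contact [ 0.0144 -0.0196  0.0078]
[.6507,-.1419,.1529] tool [ 0.0028 -0.0074  0.0059] dist 0.01 per row@.048 [ 0.013 -0.036  0.029]
```

```bash
python3 -m crank '[{"linear":[0.0015,0.0025,0.004],"yaw":0,"gripper":0},{"linear":[0.003,0.003,0.004],"yaw":-0.5,"gripper":0},{"linear":[0.0045,0.0035,0.004],"yaw":-1,"gripper":0},{"linear":[0.006,0.004,0.0042],"yaw":-1,"gripper":0},{"linear":[0.0063,0.004,0.0043],"yaw":-1,"gripper":0}]';python3 st.py; python3 fitring.py 22.5; python3 ang.py; python3 look.py side g1 290 170 150 112 5;python3 look.py scene g2 200 140 130 100 6
```

```text
time: 15.85
tcp_pos: [0.656, -0.1392, 0.1432]
tcp_rot: [-0.874, -0.386, 0.167]
contact_force: [4.1, -9.4, -8.6]
grip_width: -0.0001
15.85 [ 0.159  0.972  0.608  1.312 -1.021  1.58   1.38 ] [ 0.656  -0.1392  0.1432] F [ 4.1 -9.4 -8.6]
x [0.918 0.298 0.261] y [ 0.014  0.635 -0.773] z [-0.396  0.713  0.579] tilt 39.4 az 88.8
None angle 22.31 lift mm 16.68 rms 3.6 {'side': 31, 'wrist': 1317}
side angle 22.68 lift mm 12.26 rms 0.55 {'side': 31, 'wrist': 1317}
wrist angle 21.96 lift mm 21.28 rms 3.46 {'side': 31, 'wrist': 1317}
15.95
side initial(0) IoU fit -0.4 err 0.274 centroid angle -1.1 r 0.1628
side IoU fit 21.9 err 0.242 centroid angle 21.38 r 0.1611
wrist IoU fit 23.2 err 0.315 centroid angle 21.92 r 0.1603
16.05
16.05 [ 0.16   0.972  0.608  1.312 -1.021  1.58   1.38 ] [ 0.656  -0.1393  0.1432] F [ 5.1 -9.  -8.8]
x [0.918 0.298 0.261] y [ 0.014  0.635 -0.773] z [-0.396  0.713  0.579] tilt 39.4 az 88.7
C in tool [-0.0922 -0.034  -0.0059]
16.1 [ 0.16   0.972  0.608  1.312 -1.021  1.58   1.38 ] [ 0.656  -0.1393  0.1432] F [ 5.  -9.7 -9.2]
x [0.918 0.298 0.261] y [ 0.014  0.635 -0.773] z [-0.396  0.713  0.579] tilt 39.4 az 88.7
C in tool [-0.0922 -0.034  -0.0059]
```

View pics/g1.png

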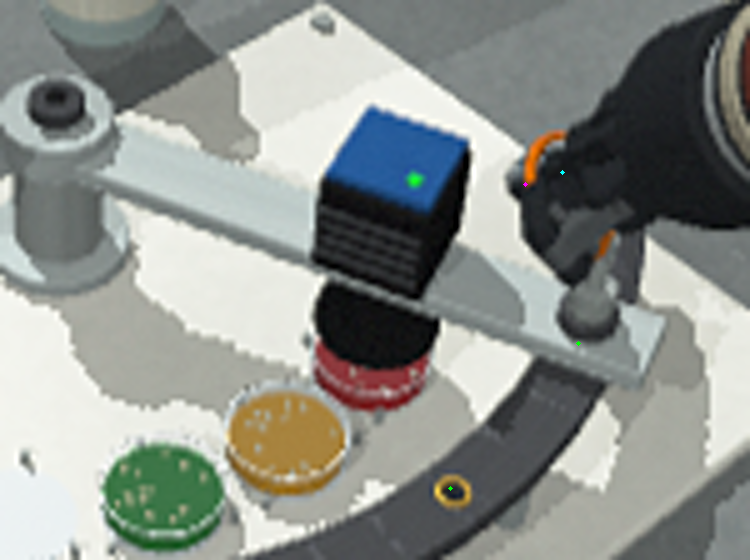

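View pics/g2.png

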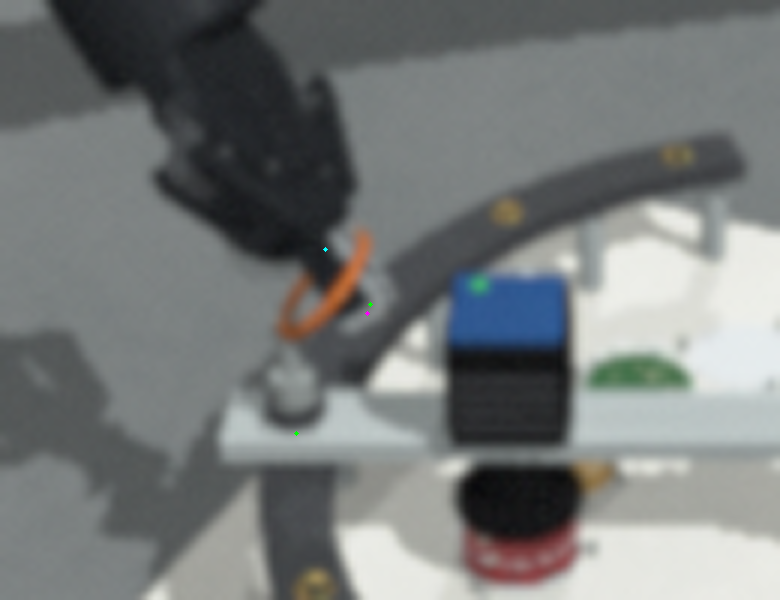

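```bash
python3 -m crank '[{"linear":[-0.0005,0.003,0],"yaw":0,"gripper":0},{"linear":[-0.0015,0.006,-0.002],"yaw":0,"gripper":0},{"linear":[-0.0025,0.0085,-0.0045],"yaw":0,"gripper":0},{"linear":[-0.0035,0.011,-0.007],"yaw":0,"gripper":0},{"linear":[-0.0042,0.0124,-0.0093],"yaw":0,"gripper":0}]';python3 st.py; python3 fitring.py 22.5; python3 ang.py
```

```text
time: 16.65
tcp_pos: [0.6562, -0.1389, 0.1292]
tcp_rot: [-0.871, -0.388, 0.166]
contact_force: [-0.3, -0.3, 0.2]
grip_width: 0.0001
16.65 [ 0.161  0.989  0.604  1.32  -1.031  1.566  1.398] [ 0.6562 -0.1389  0.1292] F [-0.3 -0.3  0.2]
x [0.918 0.298 0.264] y [ 0.015  0.637 -0.771] z [-0.397  0.711  0.58 ] tilt 39.6 az 88.6
None angle 22.1 lift mm 4.58 rms 3.69 {'side': 34, 'wrist': 1396}
side angle 22.42 lift mm 0.97 rms 0.56 {'side': 34, 'wrist': 1396}
wrist angle 21.69 lift mm 9.83 rms 3.55 {'side': 34, 'wrist': 1396}
16.75
side initial(0) IoU fit -0.4 err 0.274 centroid angle -1.1 r 0.1628
side IoU fit 21.5 err 0.241 centroid angle 21.1 r 0.1611
wrist IoU fit 23.0 err 0.308 centroid angle 21.6 r 0.1604
16.85
```

```bash
python3 - <<'E'
from h import *
exec(open('st.py').read())
p=np.load("p.npy")
for a in (22.0,22.5):
    C=S(p,.233,a,.142);r=np.array([np.cos(p[2]+np.radians(a)),np.sin(p[2]+np.radians(a)),0])
    n=np.r_[-r[:2],1]/2**.5
    print((Rm.T@(C-s['tcp_pos'])).round(4),"ring normal in tool",(Rm.T@n).round(3))
E
python3 look.py side h1 330 170 100 75 8
```

```text
16.85 [ 0.161  0.989  0.602  1.321 -1.03   1.564  1.398] [ 0.6562 -0.1381  0.1283] F [-0.1 -1.6  0.4]
x [0.918 0.298 0.263] y [ 0.014  0.637 -0.771] z [-0.397  0.711  0.58 ] tilt 39.5 az 88.8
[-0.0031 -0.0257 -0.0093] ring normal in tool [ 0.34  -0.926 -0.166]
[-0.0012 -0.025  -0.0092] ring normal in tool [ 0.346 -0.924 -0.165]
16.85 [ 0.161  0.989  0.602  1.321 -1.03   1.564  1.398] [ 0.6562 -0.1381  0.1283] F [-0.1 -1.6  0.4]
x [0.918 0.298 0.263] y [ 0.014  0.637 -0.771] z [-0.397  0.711  0.58 ] tilt 39.5 az 88.8
C in tool [-0.0888 -0.0463  0.0022]
```

View pics/h1.png

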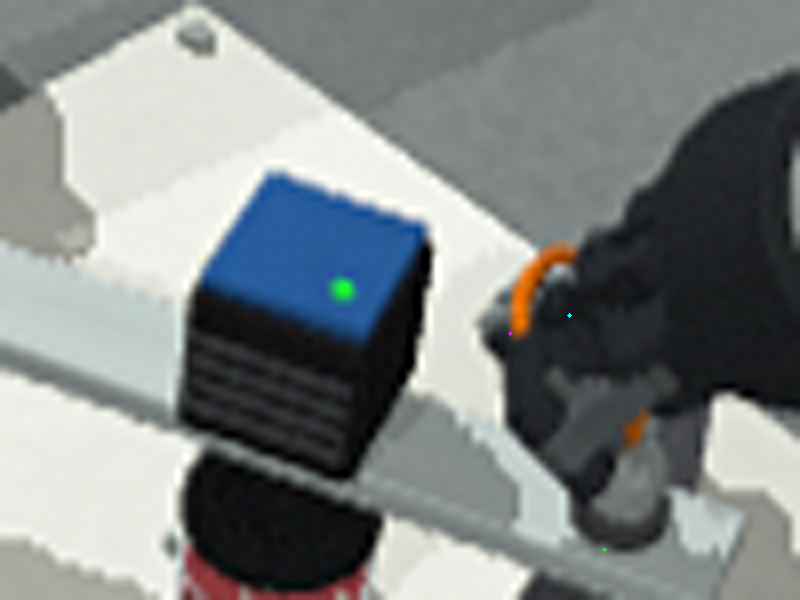

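```bash
python3 -m crank '[{"linear":[-0.001,0,-0.004],"yaw":0,"gripper":0},{"linear":[-0.002,0,-0.008],"yaw":0,"gripper":0},{"linear":[-0.002,-0.008,-0.008],"yaw":0,"gripper":0},{"linear":[-0.002,-0.02,-0.008],"yaw":0,"gripper":0},{"linear":[-0.002,-0.035,-0.008],"yaw":0,"gripper":0}]'; python3 -m crank '[{"linear":[0,-0.02,0],"yaw":0,"gripper":0},{"linear":[0,-0.04,0],"yaw":0,"gripper":0},{"linear":[0,-0.07,0],"yaw":0,"gripper":0},{"linear":[0,-0.1,0],"yaw":0,"gripper":0},{"linear":[0,-0.13,0],"yaw":0,"gripper":0}]';python3 st.py; python3 fitring.py 22.5; python3 ang.py;python3 look.py side i1 330 170 100 75 8
```

```text
time: 17.4
tcp_pos: [0.6571, -0.1672, 0.1509]
tcp_rot: [-0.871, -0.388, 0.167]
contact_force: [-0.7, -0.1, 0.5]
grip_width: -0.0
time: 17.9
tcp_pos: [0.6548, -0.2518, 0.2535]
tcp_rot: [-0.873, -0.388, 0.167]
contact_force: [0.4, -0.6, 0.2]
grip_width: -0.0003
17.9 [ 0.345  0.963  0.626  0.972 -0.974  1.861  1.253] [ 0.6548 -0.2518  0.2535] F [ 0.4 -0.6  0.2]
x [0.918 0.298 0.263] y [ 0.015  0.635 -0.772] z [-0.397  0.712  0.579] tilt 39.5 az 88.7
None angle 22.19 lift mm 3.28 rms 1.14 {'side': 122, 'wrist': 347}
side angle 22.42 lift mm 1.07 rms 0.59 {'side': 122, 'wrist': 347}
wrist angle 22.17 lift mm 3.98 rms 0.91 {'side': 122, 'wrist': 347}
18.0
side initial(0) IoU fit -0.4 err 0.274 centroid angle -1.1 r 0.1628
side IoU fit 21.5 err 0.241 centroid angle 21.1 r 0.161
wrist IoU fit 22.8 err 0.355 centroid angle 21.65 r 0.1604
18.1
18.1 [ 0.344  0.963  0.626  0.976 -0.975  1.858  1.255] [ 0.6549 -0.2513  0.2519] F [ 0.3  0.9 -1.2]
x [0.918 0.297 0.263] y [ 0.015  0.636 -0.772] z [-0.397  0.712  0.579] tilt 39.5 az 88.6
C in tool [-0.0865  0.1209  0.0107]
```

View pics/i1.png

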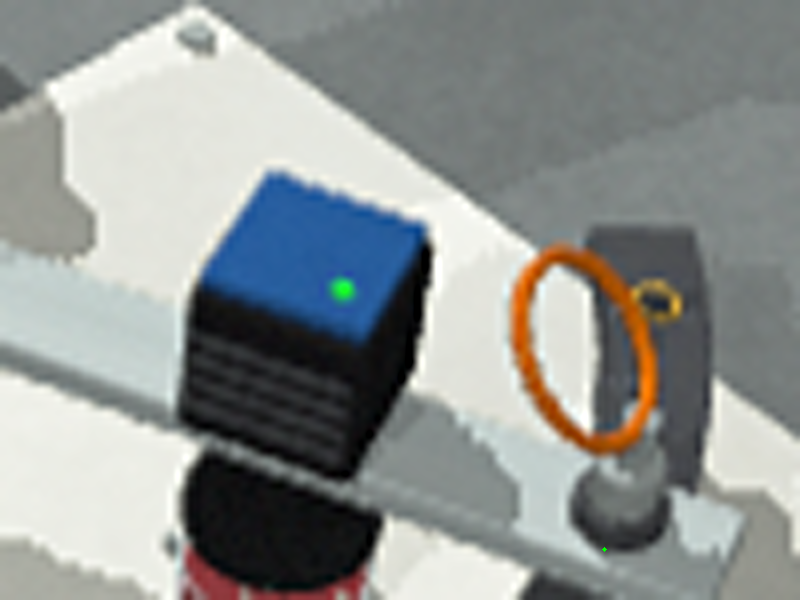

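```bash
sed 's#b=cv2.cvtColor(c\["pixels"\]#b=cv2.cvtColor(cv2.imread(f"pics/a_{n}.png")[:,:,::-1].copy() if n=="side" else c["pixels"]#' fitring.py > fr0.py; python3 fr0.py 0 | grep side; python3 look.py side j1 240 120 230 170 3;python3 st.py
```

```text
None angle 0.04 lift mm -0.53 rms 0.63 {'side': 152, 'wrist': 0}
side angle 0.04 lift mm -0.53 rms 0.63 {'side': 152, 'wrist': 0}
wrist angle -6.0 lift mm -2.0 rms 0.0 {'side': 152, 'wrist': 0}
18.25 [ 0.341  0.965  0.624  0.978 -0.975  1.857  1.255] [ 0.6554 -0.2486  0.2502] F [ 0.5  0.1 -0.6]
x [0.918 0.299 0.262] y [ 0.012  0.638 -0.77 ] z [-0.397  0.709  0.582] tilt 39.7 az 88.9
C in tool [-0.087   0.1181  0.0094]
18.3 [ 0.341  0.965  0.624  0.978 -0.975  1.857  1.255] [ 0.6554 -0.2484  0.2502] F [-0.5  0.1 -0.4]
x [0.917 0.299 0.262] y [ 0.012  0.638 -0.77 ] z [-0.398  0.709  0.582] tilt 39.7 az 89.0
```

View pics/j1.png

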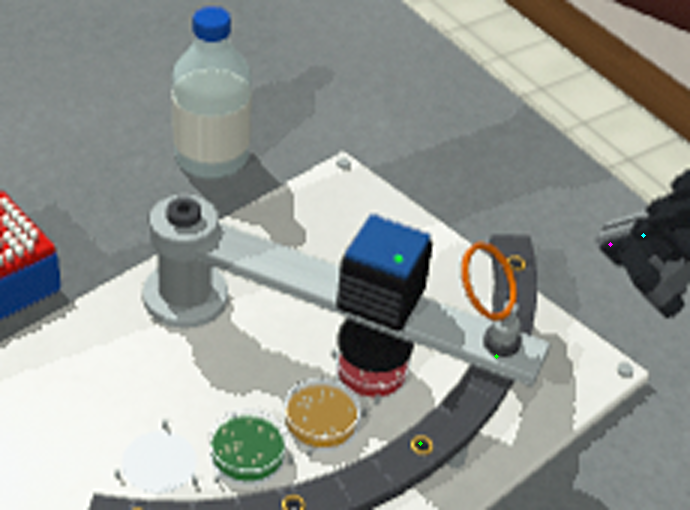

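```bash
cat > cmp.py <<'E'
from h import *
from cell import cams
from scipy.optimize import least_squares
p=np.load("p.npy")
def pts(a,l):
    c=S(p,.233,a,.142+l);u=S(p,.233-.0173,a,.1593+l)-c
    an=p[2]+np.radians(a);v=np.array([-np.sin(an),np.cos(an),0])*.0245
    th=np.linspace(0,2*np.pi,240,endpoint=False)
    return c+np.outer(np.cos(th),u)+np.outer(np.sin(th),v)
def orange(im):
    f=im.astype(float);w=np.clip((f[...,0]-f[...,2])/150,0,1)*(f[...,0]>1.5*f[...,1])*(f[...,0]-f[...,2]>40);return w
# weighted centroid + render compare
def wc(c,im,a):
    q=proj(c,pts(a,.004));lo=q.min(0)-6;hi=q.max(0)+6
    w=orange(im);k=np.zeros_like(w);k[int(lo[1]):int(hi[1])+1,int(lo[0]):int(hi[0])+1]=1;w=w*k
    # keep pixels near model, drop red dish
    q0=np.array(q);from scipy.spatial import cKDTree
    ys,xs=np.nonzero(w);return xs,ys,w[ys,xs]
from scipy.spatial import cKDTree
from scipy.optimize import minimize
for n in ["side","scene"]:
    c=cams.capture(n)
    for tag,im,a in [("initial",cv2.imread(f"pics/a_{n}.png")[:,:,::-1].copy(),0.),("now",c["pixels"],22.5)]:
        xs,ys,w=wc(c,im,a)
        def cost(v):
            q=proj(c,pts(v[0],v[1]/1e3));d,_=cKDTree(q).query(np.c_[xs,ys]);
            d2,_=cKDTree(np.c_[xs,ys]).query(q)
            return (w*np.minimum(d,4)**2).sum()/w.sum()+np.mean(np.minimum(d2,4)**2)
        r=minimize(cost,[a,1.],method="Nelder-Mead")
        rr=minimize(lambda v:cost([a,v[0]]),[1.],method="Nelder-Mead")
        print(n,tag,"free",r.x.round(2),round(r.fun,2),"angle fixed lift",rr.x.round(2),len(xs))
E
python3 cmp.py; python3 look.py scene k1 220 160 70 60 10
```

```text
side initial free [ 0.09 -0.23] 1.84 angle fixed lift [0.11] 203
side now free [22.54  0.62] 0.53 angle fixed lift [0.75] 131
scene initial free [-0.25 -0.78] 0.27 angle fixed lift [-0.64] 25
scene now free [20.88 -4.87] 0.77 angle fixed lift [-1.45] 59
18.4 [ 0.341  0.965  0.624  0.978 -0.975  1.858  1.255] [ 0.6554 -0.2487  0.2503] F [-0.3 -0.4 -0.1]
x [0.918 0.299 0.262] y [ 0.012  0.638 -0.77 ] z [-0.397  0.71   0.582] tilt 39.6 az 88.9
C in tool [-0.087   0.1183  0.0096]
```

View pics/k1.png

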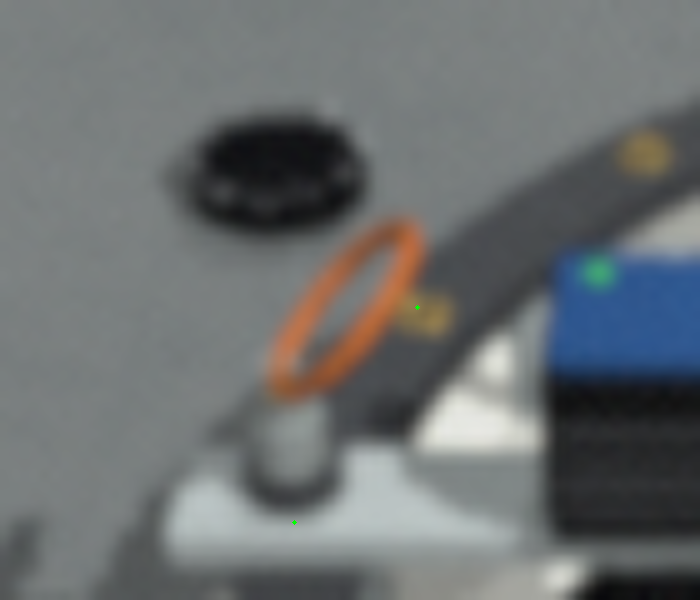

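Relative to the starting picture, the lift reads +0.6 mm from the side camera and −0.8 mm from the scene camera, so the pin is home to within measurement error at about 22.5°. The robot is clear of the stand, so I hand in.

```bash
python3 -c "
from cell import job_done,status
print(job_done(),status.read_state()['time'])"
```

```text
the job is handed in; nothing more can be done
the job is handed in; nothing more can be done
```

The camera arm now stands over the red dish with the pin home in that hole, and the robot is clear of the ring. I handed the job in at about 18.4 s of the 42 s allowed.

**What I did**
- The moves cannot tilt the tool. I got a tilt of about 41° by driving the arm past its reach off to the left, then carried that tilt back to the ring.
- I put the shut fingertips through the ring, touching only the wire's underside, and lifted the pin about 12 mm.
- I swung the arm 22.5° towards world +x, the red dish's side. I then lowered the pin straight down and backed the fingers out along their own axis.
- Forces on the tool in the readings between moves stayed at about 13 N or less.

**Last checks**
- **Arm angle:** the ring fit in the side view gave 22.4–22.5°. The coarser fits to the camera's blue cover scattered between 21.1° and 22.8°; they read up to 1° low at the known start angle.
- **Pin lift against the start:** +0.6 mm from the side view and −0.8 mm from the scene view with the angle fixed. An earlier, cruder side fit gave +1.6 mm, and the scene fit with the angle left free was unreliable. If the pin had rested on the rail it would have read 8 mm.
- **Surroundings:** the dishes, the bottle and the visible part of the tip box looked undisturbed in the last side picture. I did not measure them again. The tool force was about zero.

**Possible concern:** during the transfer, joint 2 read −0.303 against its listed limit of −0.30, and joint 6 read 1.983 against 1.98. That is at the limits as printed, within their rounding.

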